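Hitch the specimen sled to the feed drive

TASK

Hitch the specimen sled to the feed drive: lift it by its handle, lower its socket fully over the drive's ball so that the sled stands flat on the worktop again with the latch lever still up, then press the latch lever all the way down and let go. Leave the tape roll and the round metal block where they are.

Things in the scene. Friction and masses are not known exactly. Their poses are not given: they have to be found in the camera images.
- sled_grip (a point): Centre of the sled's handle: black bar 62 mm long (x, from 35 mm behind to 27 mm ahead of here), 14 wide, 14 high, on two posts, 70 mm above the sled's underside. Loose sled: aluminium deck 122 x 90 mm on black skids with two fixed round specimens (tops 41 mm up), coupler in front; 200 mm long, about 0.55 kg, balanced within 6 mm of the handle's centre. Axes: x to its front, y left, z up.
- sled_socket (a point): Where the ball's centre comes to lie in the cup at the sled's front: 115 mm ahead of the handle's centre, 50 mm above the underside; axes of the sled. The cup opens downward: 34 mm inside, flared to 42 mm at its mouth 9 mm below here; top 22 mm above here. Behind it the latch's jaw hangs down to about 27 mm above the underside.
- drive_ball (a point): Centre of the feed drive's fixed steel ball, 30 mm across, 50 mm above the worktop, on a 12 mm neck over a flat bracket (top 25 mm up). Axes: z up, x to the drive's grey housing (94 mm wide at its foot, 68 high, 35 to 154 mm from here). Hitched, the sled stands on its skids on the worktop; any heading the housing leaves free, best its x along the drive's x.
- latch_pad (a point): Middle of the top face of the lever's black end pad (12 x 30 mm), between handle and cup. The lever turns about a cross pin 87 mm ahead of the handle's centre, 58 mm above the underside, 53 mm from here. Fully up this is 62 mm ahead of the handle's centre and 104 mm above the underside; fully down 37 and 74.5 mm: the pad swings down and back.
- latch (a joint): Angle of the latch lever: 0 fully up (jaw open), 0.75 fully down (jaw closed under the ball); grows as it is pressed. It stays where it is left; about 1.5 N at the pad moves it.
- tape_roll_mid (a point): Middle of a loose roll of adhesive tape lying flat, 98 mm in diameter, 25 mm high; a bystander.
- round_block_mid (a point): Middle of a loose round metal test block lying flat, 55 mm in diameter, 11 mm high; a bystander.

How it is judged:
By the outcome, as a careful person would: the job done as asked, in the order asked, and still so for the second after the job is handed in, with the robot touching nothing.
It also fails if it takes over 64 s, if anything falls off the work surface, if the arm or the gripper's body presses on something with over 40 N, if the wrist force passes 120 N, or if a joint passes its speed limit or range.

ROBOT

A 6-joint arm with a two-finger parallel gripper is mounted at the origin on a cart in front of the work surface, level with it; the furniture and walls round the work are solid. World frame = base frame: x ahead of the robot, y to its left, z up, the work surface at z = 0. Lengths are in mm, angles in rad, forces in N, time in s.
With the tool pointing down it reaches from about 400 to 925 mm from the base axis. Payload 12.5 kg.
Tool frame: the origin (TCP) lies at the very end of the fingers, on their centre line; the grasp point (between the pads) lies 19 mm behind it; z points along the fingers, y is the direction in which the jaws open and shut (so a half turn about z gives the same grasp; the last joint's range is limited). The gripper opens to 95 mm and grips with 3 to 60 N. Pads are 20 mm wide; open, the fingers measure 119 mm over their backs; the gripper's body (75 mm by 180 mm) begins 59 mm behind the grasp point.
Start: joints at [1.156, 0.491, 1.559, -0, 1.092, -0.106], TCP at [189.932, 595.463, 180.761] pointing down, gripper open.
Joint ranges: [-3.1, 3.1], [-0.84, 2.19], [0.05, 2.79], [-1.13, 4.28], [0.06, 2.93], [-2.69, 2.69]. Speed limits (rad/s): [2.22, 2.22, 2.79, 3.14, 3.14, 3.14].

INTERFACE

Orientations are given as [roll, pitch, yaw] about the fixed x, y, z axes, in that order (R = Rz(yaw) Ry(pitch) Rx(roll)).
In Python, from cell import env gives the robot as it stands. The module is installed in compiled form; this text tells all that it offers.
- The arm moves only by the tool arm_command, never from a script. Its argument "deltas" is a list that holds one entry, the list of rows, each a list of 5 numbers: the closure, from 0 (fully open) to 1 (shut), then the shift along the world's x, y, z as a fraction of full scale, then the turn about the world's z as a fraction of full scale. In form: [[[grip, dx, dy, dz, twist], ...]]. A call has 1 to 12 rows; each row shifts and turns the pose as measured when the row begins; what a row does not reach is not made up. Full scale, the value 1, is 100 mm for a shift and pi/4 rad for a turn. A row lasts 1/12 s, in which the tool goes at most 41.7 mm and 7.16 degrees, less where a joint would pass 70% of its speed; a pose out of reach is approached as far as the arm can. A call with a number of a shift or a turn outside -1 to 1 is refused whole. A call with a gripper value outside its range is refused whole. The fingers move at their own pace and stop on an object; the grip force is fixed at half the most. Time passes only in rows, so rows that do not move let the fingers close. It gives the time, the measured TCP pose, the force and the opening at its end, in the units of the state.
- env.state(): the state, without advancing time (a new reading comes with each control period).
- env.read_camera(name): name is "scene" or "side" or "wrist"; returns a dict with "frame" (480x640x3 uint8, red, green, blue), "fx", "fy", "cx", "cy" (pixels), "R" (3x3) and "t" (3): a world point X has camera coordinates R X + t; the wrist camera has in their place "tool_from_camera" (4x4, takes a point from camera to tool coordinates, whose origin is the TCP and whose axes are the flange's). Camera axes: x right, y down, z forward; pixel columns grow to the right and rows downward; lengths in mm; the calibration is good to about 2 mm. A picture is of the moment at which its call begins: read the wrist's pose just before it. There is no depth.
- env.job_done(): hands the job in, once; it reports no verdict.
The state is a dict: "t": time; "joints": joint angles; "qvel": joint speeds; "tau": joint torques, N m; "eef_pos": TCP position; "tcp_rot": TCP orientation; "ft_force": force on the tool from outside, world axes, zero at the start; "moment": the same for the moment, N m; "opening": opening from 0.0 (shut) to 1.0 (fully open).
Only numpy, scipy, OpenCV 4.12 (cv2) and the standard library are available. Lean on these libraries where they do the work, as an engineer would, in place of code of your own. Each camera call takes 0.05 s, during which the arm holds its last target.

## Working session

There is one attempt and no reset: what is moved stays moved. The work goes in short steps, Python scripts to look and compute and a tool call to move; the robot and the scene stay as the last step left them, time stands still between calls to the robot, and variables do not carry over. Pictures are saved under pics/ and viewed, and the job is handed in when it is done.

Besides the shell and the picture viewer there is one more tool, called after ">>>" by a JSON object that holds its "op" and its "data". arm_command: Moves the arm, as the interface text tells. Its arguments: {"type":"object","properties":{"deltas":{"type":"array","items":{"type":"array","items":{"type":"array","items":{"type":"number","minimum":-1,"maximum":1}}}}},"required":["deltas"]}

```bash
mkdir -p pics
python3 - <<'E'
from cell import env
import cv2,pickle
s=env.state();print(s)
d={}
for n in ["scene","side","wrist"]:
    c=env.read_camera(n);d[n]=c
    cv2.imwrite(f"pics/{n}0.png",c["frame"][:,:,::-1])
    print(n,{k:v for k,v in c.items() if k!="frame"})
pickle.dump((s,d),open("p0.pkl","wb"))
E
```

```text
{'t': 0.0, 'joints': array([ 1.15642301e+00,  4.91573015e-01,  1.55946917e+00,  4.27652060e-06,
        1.09165229e+00, -1.05630998e-01]), 'qvel': array([-1.93211902e-04,  2.83014511e-05, -3.39619678e-04, -3.81858381e-04,
       -3.03252409e-03,  6.89903350e-04]), 'tau': array([ 9.04128992e-04, -6.12650156e+01, -2.58186346e+01,  6.92886324e-02,
        4.82448132e-02, -1.12094701e-04]), 'eef_pos': array([189.79616613, 595.19351601, 180.14660806]), 'tcp_rot': array([-3.14049738e+00, -1.19941517e-04,  2.83284829e+00]), 'ft_force': array([ 0.18090494, -0.65698924, -0.53732257]), 'moment': array([-0.02026185,  0.0069322 ,  0.01186102]), 'opening': 0.9984135202810481}
scene {'fx': 444.1669334321151, 'fy': 444.1669334321151, 'cx': 318.21055962969626, 'cy': 234.7086546837364, 'R': array([[ 0.70801641, -0.70617262, -0.0057441 ],
       [-0.50906025, -0.5047181 , -0.69722113],
       [ 0.48945932,  0.49656809, -0.71683311]]), 't': array([-447.15010125,  367.11144996,  685.65098501])}
side {'fx': 451.6883739088998, 'fy': 451.6883739088998, 'cx': 316.30049273474526, 'cy': 232.50794811621242, 'R': array([[ 0.93741584, -0.34818526,  0.00430863],
       [-0.17235874, -0.47472017, -0.86309514],
       [ 0.3025624 ,  0.80833643, -0.50502298]]), 't': array([-579.70160252,  168.19211987,  926.05512848])}
wrist {'fx': 340.70318913242744, 'fy': 340.70318913242744, 'cx': 317.1700912050398, 'cy': 238.3906358909022, 'tool_from_camera': array([[ 8.17572139e-04, -9.57729207e-01, -2.87670121e-01,
         8.17567435e+01],
       [ 9.99999536e-01,  9.29524220e-04, -2.52583529e-04,
        -1.43957585e-02],
       [ 5.09302967e-04, -2.87669781e-01,  9.57729522e-01,
        -2.03183464e+02],
       [ 0.00000000e+00,  0.00000000e+00,  0.00000000e+00,
         1.00000000e+00]])}
```

View pics/scene0.png

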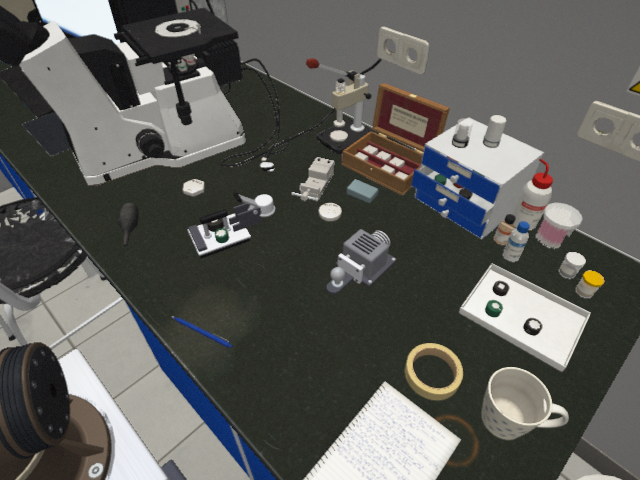

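View pics/side0.png

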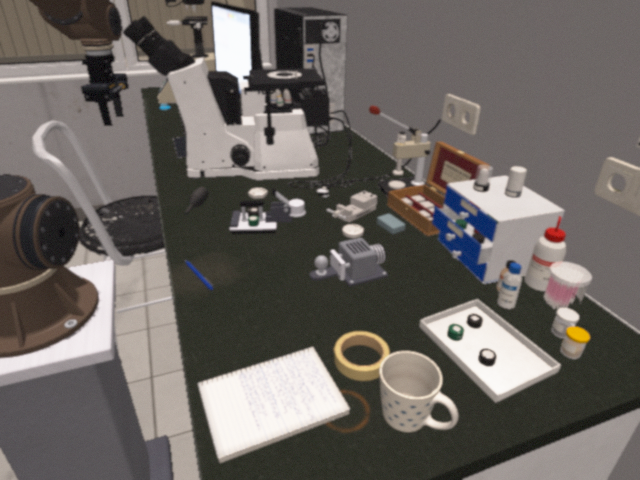

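View pics/wrist0.png

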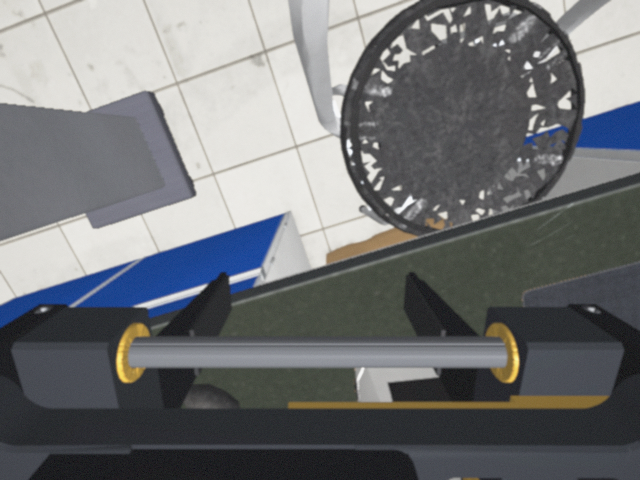

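The sled is near scene (225,225), the drive ball near (337,272), the tape near (434,370) and the round block near (330,212). I'll enlarge the crops.

Run:
```python
import cv2
a=cv2.imread("pics/scene0.png");b=cv2.imread("pics/side0.png")
cv2.imwrite("pics/c1.png",cv2.resize(a[180:260,180:290],None,fx=7,fy=7,interpolation=cv2.INTER_CUBIC))
cv2.imwrite("pics/c2.png",cv2.resize(b[180:240,220:320],None,fx=8,fy=8,interpolation=cv2.INTER_CUBIC))
cv2.imwrite("pics/c3.png",cv2.resize(a[190:310,310:410],None,fx=5,fy=5,interpolation=cv2.INTER_CUBIC))
cv2.imwrite("pics/c4.png",cv2.resize(b[215:295,300:400],None,fx=7,fy=7,interpolation=cv2.INTER_CUBIC))
```

```text
(no output)
```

View pics/c1.png

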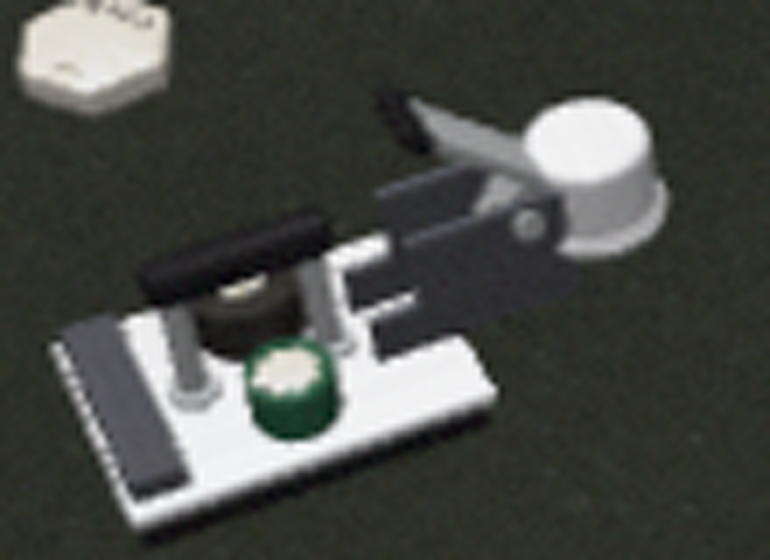

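View pics/c2.png

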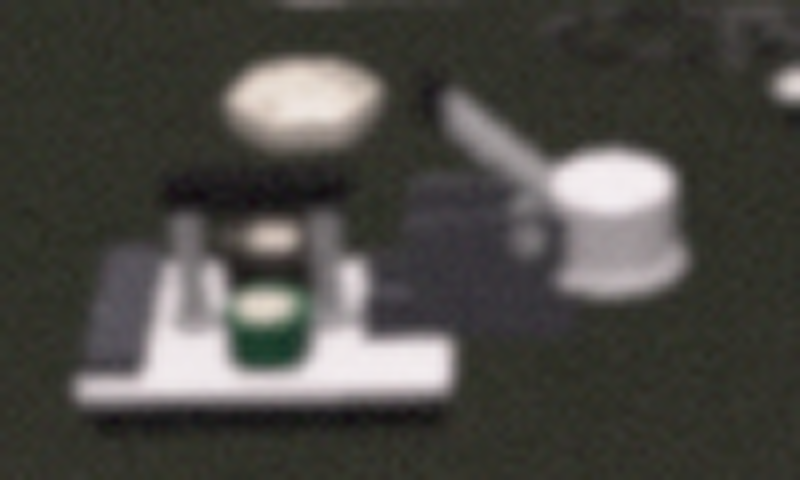

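View pics/c3.png

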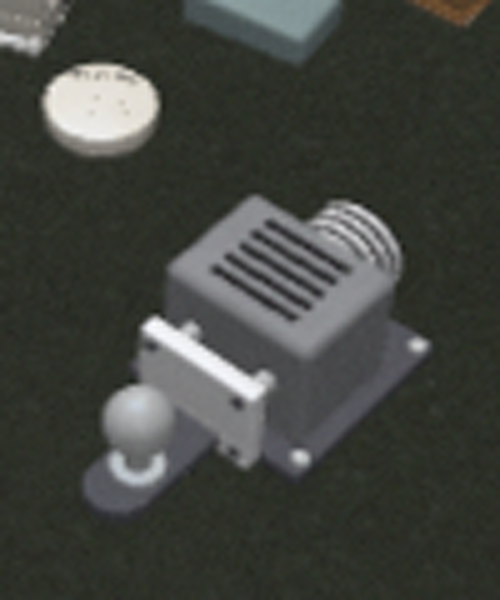

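View pics/c4.png

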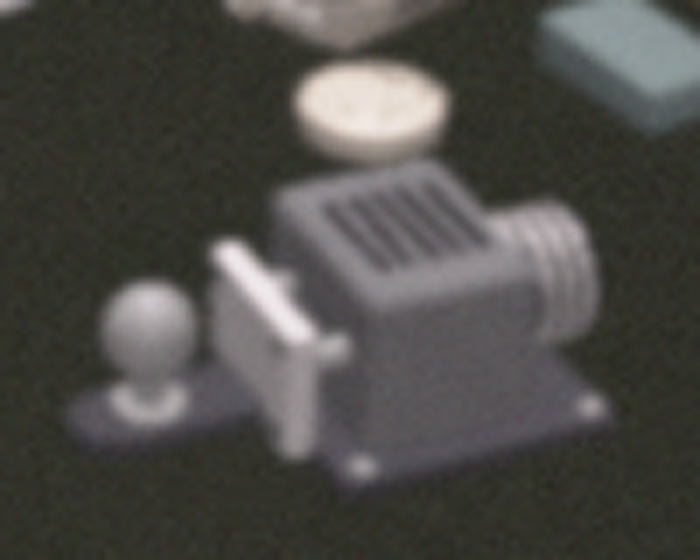

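```bash
cat > h.py <<'E'
import numpy as np,cv2
def pix(p,o,f): return (np.array(p,float)+.5)/f-.5+np.array(o)
def ray(c,px):
    d=np.array([(px[0]-c["cx"])/c["fx"],(px[1]-c["cy"])/c["fy"],1.])
    return -c["R"].T@c["t"], c["R"].T@d
def atz(c,px,z):
    o,d=ray(c,px); return o+d*(z-o[2])/d[2]
def tri(cs,ps):
    A=0;b=0;L=[]
    for c,p in zip(cs,ps):
        o,d=ray(c,p);d=d/np.linalg.norm(d);P=np.eye(3)-np.outer(d,d);A=A+P;b=b+P@o;L.append((o,P))
    X=np.linalg.solve(A,b);return X,[np.linalg.norm(P@(X-o)) for o,P in L]
def proj(c,X):
    q=c["R"]@np.array(X,float)+c["t"];return q[:2]/q[2]*[c["fx"],c["fy"]]+[c["cx"],c["cy"]]
def wristcam(c,s):
    from scipy.spatial.transform import Rotation as Ro
    T=np.eye(4);T[:3,:3]=Ro.from_euler('xyz',s["tcp_rot"]).as_matrix();T[:3,3]=s["eef_pos"]
    W=np.linalg.inv(T@c["tool_from_camera"]);d=dict(c);d["R"]=W[:3,:3];d["t"]=W[:3,3];return d
E
python3 - <<'E'
from h import *;import pickle
np.set_printoptions(precision=1,suppress=True)
s,d=pickle.load(open("p0.pkl","rb"));S,D=d["scene"],d["side"]
a=lambda p:pix(p,(180,180),7);b=lambda p:pix(p,(220,180),8);e=lambda p:pix(p,(310,190),5);f=lambda p:pix(p,(300,215),7)
for n,p,q,z in [("hrear",a((148,283)),b((168,188)),70),("hfront",a((327,235)),b((347,188)),70),("cuptop",a((588,142)),b((613,182)),72),("pad",a((405,120)),b((432,92)),104),
 ("ball",e((138,420)),f((149,327)),50),("scr1",e((300,458)),f((361,465)),5),("scr2",e((420,345)),f((590,407)),5),
 ("t1",e((258,198)),f((430,163)),68),("t2",e((170,270)),f((275,195)),68),("t3",e((305,357)),f((372,305)),68),
 ("block",e((101,98)),f((371,95)),11)]:
    print(n,*tri((S,D),(p,q)),"scene@z",atz(S,p,z),"side@z",atz(D,q,z))
E
```

```text
hrear [479.  208.6  74. ] [np.float64(1.777932190929559), np.float64(1.777932190929541)] scene@z [478.9 211.6  70. ] side@z [482.2 218.6  70. ]
hfront [533.8 188.4  73.2] [np.float64(3.239640912318921), np.float64(3.2396409123189365)] scene@z [531.8 189.5  70. ] side@z [538.7 198.1  70. ]
cuptop [619.4 162.8  73.5] [np.float64(2.1658997412280523), np.float64(2.1658997412282277)] scene@z [617.8 162.9  72. ] side@z [622.9 168.2  72. ]
pad [562.6 178.5 108.6] [np.float64(2.3543615592535962), np.float64(2.3543615592535114)] scene@z [562.7 181.7 104. ] side@z [567.8 191.  104. ]
ball [592.  -95.3  53.8] [np.float64(1.8402038194205594), np.float64(1.8402038194204609)] scene@z [592.2 -93.9  50. ] side@z [596.1 -88.6  50. ]
scr1 [ 649.6 -135.2   13. ] [np.float64(1.7010659254383487), np.float64(1.701065925438318)] scene@z [ 652.8 -132.1    5. ] side@z [ 656.3 -124.2    5. ]
scr2 [ 733.4 -132.    13.3] [np.float64(1.2530568735402043), np.float64(1.2530568735405156)] scene@z [ 738.2 -128.5    5. ] side@z [ 741.1 -120.8    5. ]
t1 [708.4 -55.6  68.3] [np.float64(1.4035636695982914), np.float64(1.4035636695984797)] scene@z [706.8 -56.   68. ] side@z [710.4 -53.8  68. ]
t2 [650.8 -57.6  68.7] [np.float64(1.7947566602703537), np.float64(1.794756660270489)] scene@z [649.1 -57.9  68. ] side@z [653.4 -54.9  68. ]
t3 [ 653.5 -128.9   69.1] [np.float64(1.7741494977580181), np.float64(1.7741494977579986)] scene@z [ 652.1 -128.9   68. ] side@z [ 656.4 -125.8   68. ]
block [748.7  76.2  15.6] [np.float64(1.6621370134150977), np.float64(1.6621370134151803)] scene@z [750.2  78.8  11. ] side@z [754.3  85.2  11. ]
```

Run:
```python
from h import *;import pickle
np.set_printoptions(precision=0,suppress=True)
s,d=pickle.load(open("p0.pkl","rb"));S,D=d["scene"],d["side"]
for p in [(85,180),(245,142),(12,50),(105,20)]: print(atz(S,p,0),atz(S,p,200))
```

```text
[382. 632.   0.] [324. 336. 200.]
[793. 467.   0.] [625. 215. 200.]
[ 543. 1631.    0.] [ 442. 1066.  200.]
[ 950. 1662.    0.] [ 740. 1089.  200.]
```

>>> {"op": "arm_command", "data": {"deltas": [[[0,0.25,-0.31,0,0],[0,0.25,-0.31,0,0],[0,0.25,-0.31,0,0],[0,0.25,-0.31,0,0],[0,0.25,-0.31,0,0],[0,0.25,-0.31,0,0],[0,0.25,-0.31,0,0],[0,0.25,-0.31,0,0],[0,0.25,-0.31,0,0],[0,0.25,-0.31,0,0],[0,0.25,-0.31,0,0],[0,0.0,0,0,0]]]}}

```text
t: 1.15
eef_pos: [471.2, 237.8, 177.8]
tcp_rot: [-3.139, -0.001, 2.84]
ft_force: [1.2, -0.2, -1.1]
opening: 0.999
```

>>> {"op": "arm_command", "data": {"deltas": [[[0,0.25,-0.25,0.1,0],[0,0.2,-0.2,0.1,0],[0,0.05,0,0.05,0],[0,0,0,0,0],[0,0,0,0,0]]]}}

```text
t: 1.57
eef_pos: [522.6, 188.9, 202.2]
tcp_rot: [-3.137, -0.004, 2.835]
ft_force: [0.1, 0.2, -0.0]
opening: 1.003
```

```bash
cat > snap.py <<'E'
import sys
from cell import env
import cv2,pickle
tag=sys.argv[1];d={};s=env.state()
for n in sys.argv[2:]:
    c=env.read_camera(n);d[n]=c;cv2.imwrite(f"pics/{n}{tag}.png",c["frame"][:,:,::-1])
pickle.dump((s,d),open(f"p{tag}.pkl","wb"));print(s["t"],s["eef_pos"],s["tcp_rot"],s["joints"][5],s["opening"],s["ft_force"])
E
python3 snap.py 1 wrist
```

```text
1.5667 [522.58609331 188.86836402 202.19562648] [-3.13747447 -0.00375603  2.8350444 ] -1.034542773343551 1.0028246220513526 [ 0.12279021  0.22510914 -0.01206843]
```

View pics/wrist1.png

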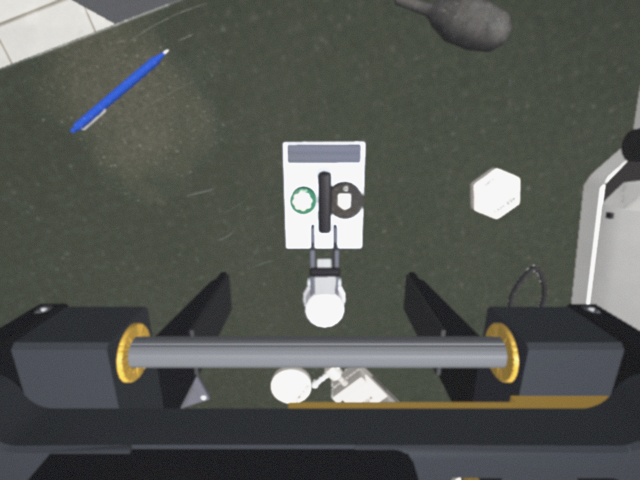

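Run:
```python
import cv2
a=cv2.imread("pics/wrist1.png")
cv2.imwrite("pics/c5.png",cv2.resize(a[130:330,265:385],None,fx=3,fy=3,interpolation=cv2.INTER_CUBIC))
```

```text
(no output)
```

View pics/c5.png

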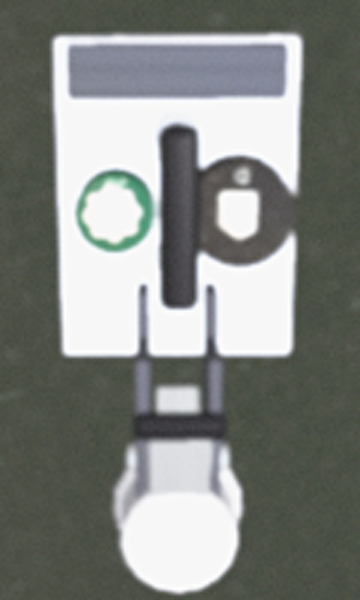

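Run:
```python
from h import *;import pickle
np.set_printoptions(precision=1,suppress=True)
s,d=pickle.load(open("p1.pkl","rb"));W=wristcam(d["wrist"],s)
P=lambda p:pix(p,(265,130),3)
r=atz(W,P((179,126)),76);f=atz(W,P((179.5,305)),76);c=atz(W,P((180,541)),72)
print(r,f,c,"len",np.linalg.norm(f-r),np.linalg.norm((c-r)[:2]))
for u,v in((r,f),(r,c)): print(np.arctan2(*(v-u)[1::-1]))
for p in((53,36),(301,36),(294,355),(62,355)): print(atz(W,P(p),15))
```

```text
[477.1 209.7  76. ] [533.5 192.5  76. ] [619.5 166.2  72. ] len 58.99472113595134 148.91215625740458
-0.29691182702284474
-0.2968900901252842
[437.8 174.4  15. ]
[465.2 261.3  15. ]
[583.4 226.2  15. ]
[555.5 137.2  15. ]
```

>>> {"op": "arm_command", "data": {"deltas": [[[0,-0.13,0.11,-0.15,0],[0,0,0,-0.3,0],[0,0,0,-0.3,0],[0,0,0,-0.2,0],[0,0,0,0,0],[0,0,0,0,0]]]}}

```text
t: 2.12
eef_pos: [502.7, 206.2, 103.8]
tcp_rot: [-3.138, -0.004, 2.843]
ft_force: [0.6, 0.3, 0.0]
opening: 1.001
```

>>> {"op": "arm_command", "data": {"deltas": [[[0,0.07,-0.065,-0.1,-0.01],[0,0,0,-0.1,0],[0,0,0,0,0],[0,0,0,0,0]]]}}

```text
t: 2.45
eef_pos: [511.0, 200.6, 84.9]
tcp_rot: [-3.14, -0.001, 2.836]
ft_force: [0.5, 0.2, -0.0]
opening: 1.001
```

>>> {"op": "arm_command", "data": {"deltas": [[[0,-0.01,0,-0.15,0],[0,0,0,-0.1,0],[0,0,0,-0.05,0],[0,0,0,0,0],[0,0,0,0,0]]]}}

```text
t: 2.87
eef_pos: [511.5, 200.6, 55.6]
tcp_rot: [3.141, 0.002, 2.835]
ft_force: [-0.3, 0.7, -0.0]
opening: 0.997
```

```bash
python3 snap.py 2 wrist scene
```

```text
2.8667 [511.49603137 200.55115757  55.59605201] [3.14117434e+00 1.95818026e-03 2.83518048e+00] -1.0097909401614236 0.9968761333096181 [-0.34237538  0.67008462 -0.01068497]
```

View pics/wrist2.png

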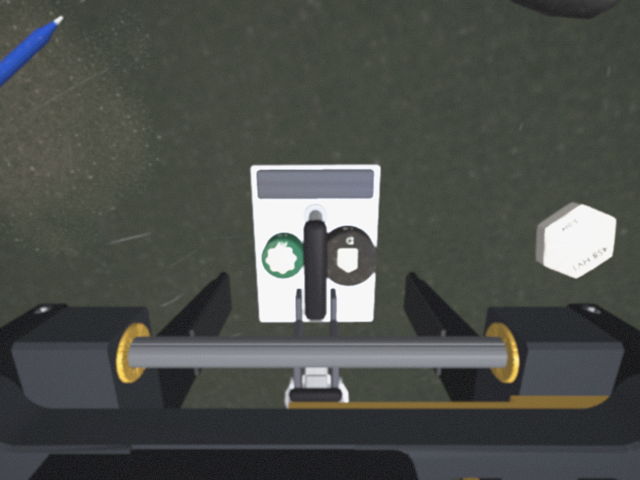

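Run:
```python
from h import *;import pickle
s,d=pickle.load(open("p2.pkl","rb"));W=wristcam(d["wrist"],s)
r=atz(W,(316,222),77);f=atz(W,(316,318),77);u=(f-r)/np.linalg.norm(f-r)
print(r,f,np.linalg.norm(f-r),np.arctan2(u[1],u[0]),(r+f)/2+4*u)
```

```text
[476.36834876 210.90831245  77.        ] [532.85005176 193.02797343  77.        ] 59.24431868876687 -0.306587274324482 [508.42267668 200.76091569  77.        ]
```

>>> {"op": "arm_command", "data": {"deltas": [[[0,0,0,-0.05,0],[0,0,0,0,0],[0,0,0,0,0]]]}}

```text
t: 3.22
eef_pos: [512.1, 200.8, 51.5]
tcp_rot: [3.14, 0.004, 2.835]
ft_force: [-0.4, -0.8, 0.3]
opening: 0.998
```

>>> {"op": "arm_command", "data": {"deltas": [[[0,-0.03,0.005,0,0],[0,0,0,0,0],[1,0,0,0,0],[1,0,0,0,0],[1,0,0,0,0],[1,0,0,0,0],[1,0,0,0,0],[1,0,0,0,0],[1,0,0,0,0],[1,0,0,0,0],[1,0,0,0,0],[1,0,0,0,0]]]}}

```text
t: 4.22
eef_pos: [509.0, 201.4, 51.9]
tcp_rot: [3.14, 0.005, 2.835]
ft_force: [0.1, 0.1, 0.3]
opening: 0.356
```

>>> {"op": "arm_command", "data": {"deltas": [[[1,0,0,0,0],[1,0,0,0,0],[1,0,0,0,0],[1,0,0,0,0],[1,0,0,0,0],[1,0,0,0,0]]]}}

```text
t: 4.72
eef_pos: [509.0, 201.4, 51.9]
tcp_rot: [3.14, 0.004, 2.835]
ft_force: [-0.6, 0.0, -0.4]
opening: 0.006
```

```bash
python3 snap.py 3 wrist scene side
python3 - <<'E'
import cv2
a=cv2.imread("pics/scene3.png");b=cv2.imread("pics/side3.png")
x=cv2.resize(a[130:270,160:300],(560,560),interpolation=cv2.INTER_CUBIC)
cv2.imwrite("pics/c6.png",x)
E
```

```text
4.7167 [508.98370659 201.41029892  51.91165819] [3.13958764 0.00443163 2.8352265 ] -1.0071556185697688 0.005739014659570995 [-0.55514303  0.03094056 -0.40466007]
```

View pics/wrist3.png

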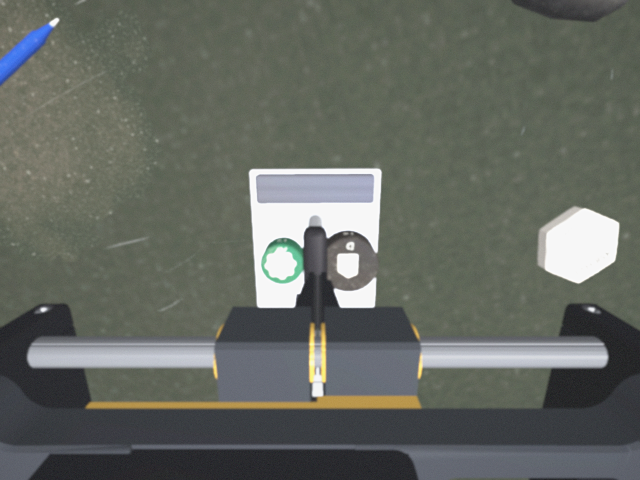

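View pics/c6.png

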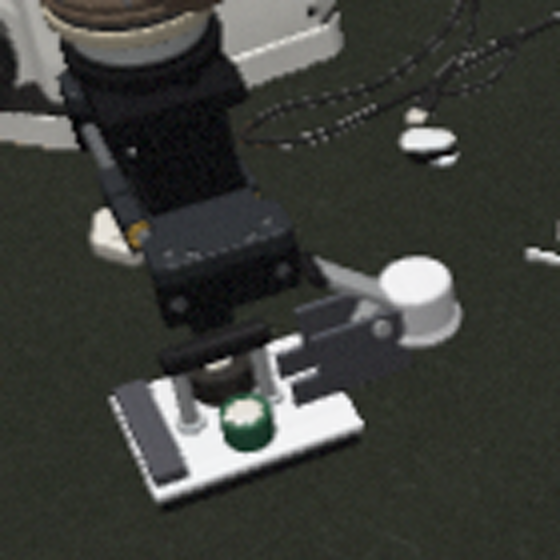

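Run:
```python
import cv2,pickle
from h import *
s,d=pickle.load(open("p3.pkl","rb"));S=d["scene"];D=d["side"]
for z in (52,71,77,110,130): print(z,proj(S,[509,201.4,z]),proj(D,[509,201.4,z]), proj(wristcam(d["wrist"],s),[509,201.4,z]))
a=d["scene"]["frame"][:,:,::-1];b=d["side"]["frame"][:,:,::-1];w=d["wrist"]["frame"][:,:,::-1]
x=cv2.resize(a[190:255,185:265],None,fx=9,fy=9,interpolation=cv2.INTER_CUBIC);cv2.imwrite("pics/c7.png",x)
x=cv2.resize(b[165:240,220:310],None,fx=8,fy=8,interpolation=cv2.INTER_CUBIC);cv2.imwrite("pics/c8.png",x)
x=cv2.resize(w[200:410,240:400],None,fx=4,fy=2.8,interpolation=cv2.INTER_CUBIC);cv2.imwrite("pics/c9.png",cv2.convertScaleAbs(x,alpha=2))
```

```text
52 [216.11353512 221.3923902 ] [252.27189963 210.22121109] [317.24295658 269.48359769]
71 [214.65096751 215.22780283] [251.79351976 203.90721696] [317.29798002 281.76520872]
77 [214.18065469 213.24547778] [251.64086824 201.89241491] [317.31749607 286.12132616]
110 [211.51828573 202.02383864] [250.7873573  190.62717708] [317.44946381 315.57744009]
130 [209.83962461 194.94843712] [250.25831652 183.64452466] [317.55771028 339.73879954]
```

View pics/c7.png

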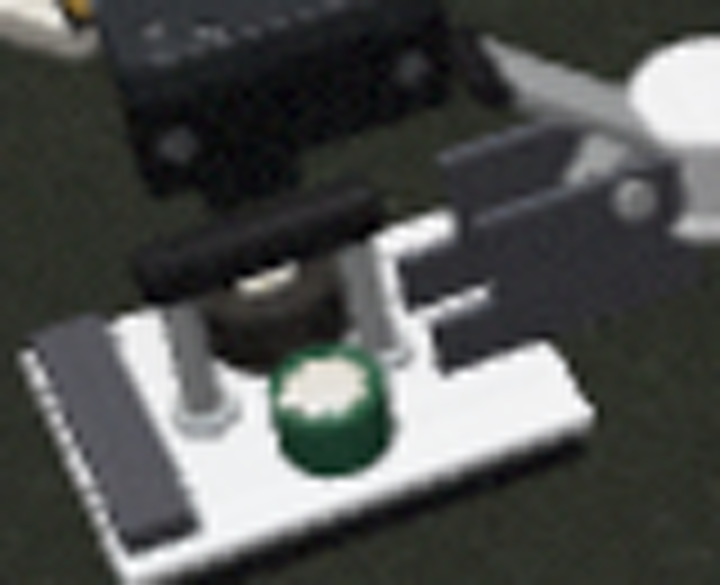

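View pics/c8.png

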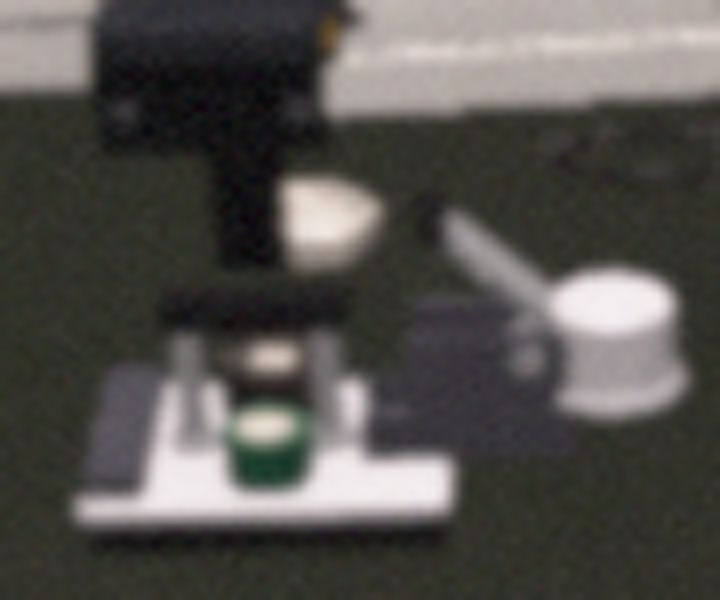

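View pics/c9.png

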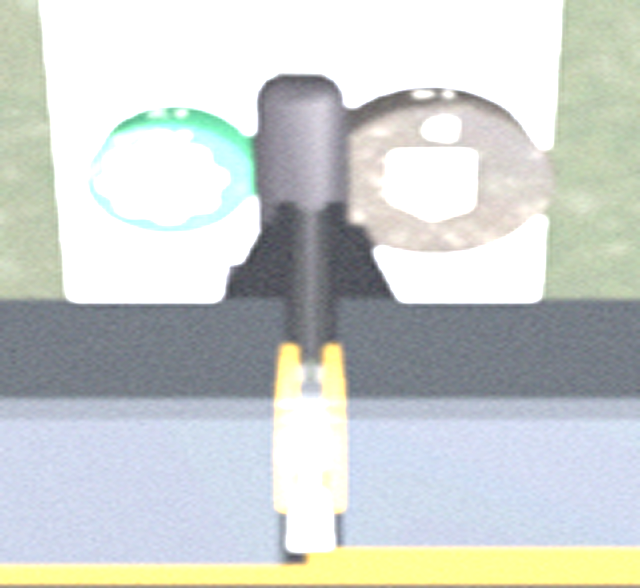

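Run:
```python
import cv2,pickle
from h import *
s,d=pickle.load(open("p2.pkl","rb"));S=d["scene"]
a=d["scene"]["frame"][:,:,::-1].copy();w=d["wrist"]["frame"][:,:,::-1].copy()
Rz=s["tcp_rot"][2];y=np.array([np.sin(Rz),-np.cos(Rz),0]); x=np.array([np.cos(Rz),np.sin(Rz),0])
W=wristcam(d["wrist"],s)
for sg in(-1,1):
  for h in(0,35):
    X=s["eef_pos"]+sg*47.5*y+[0,0,h]
    print(sg,h,proj(S,X),proj(W,X),proj(W,X+10*x))
x=cv2.resize(a[170:255,175:275],None,fx=7,fy=7,interpolation=cv2.INTER_CUBIC);cv2.imwrite("pics/c10.png",cv2.convertScaleAbs(x,alpha=1.7))
x=cv2.resize(w[250:420,140:500],None,fx=2.2,fy=2.2);cv2.imwrite("pics/c11.png",cv2.convertScaleAbs(x,alpha=2))
```

```text
-1 0 [223.92480483 233.28170483] [243.05051903 269.34240384] [242.06629954 254.60594421]
-1 35 [221.3164599  221.72703636] [229.59403872 293.6621    ] [228.21394865 276.59630989]
1 0 [210.43049303 207.23895934] [391.44366952 269.46072948] [392.45583489 254.72682992]
1 35 [207.63751454 195.71265071] [404.91513874 293.80003384] [406.32853446 276.73776941]
```

View pics/c10.png

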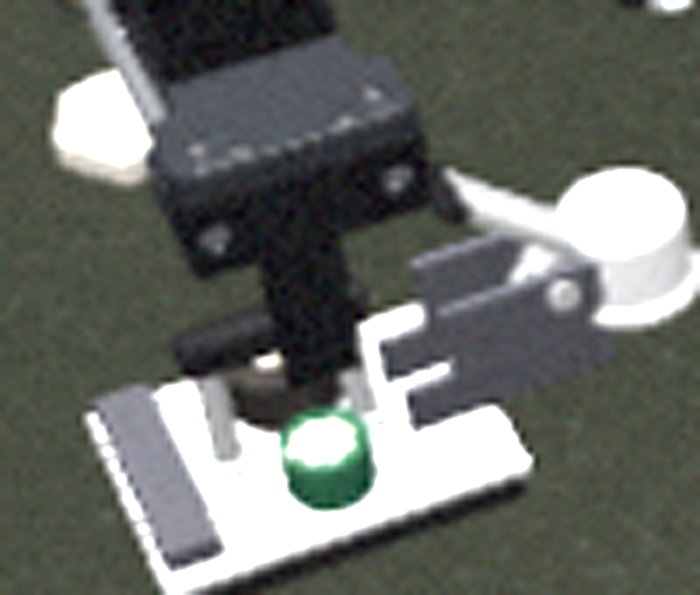

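View pics/c11.png

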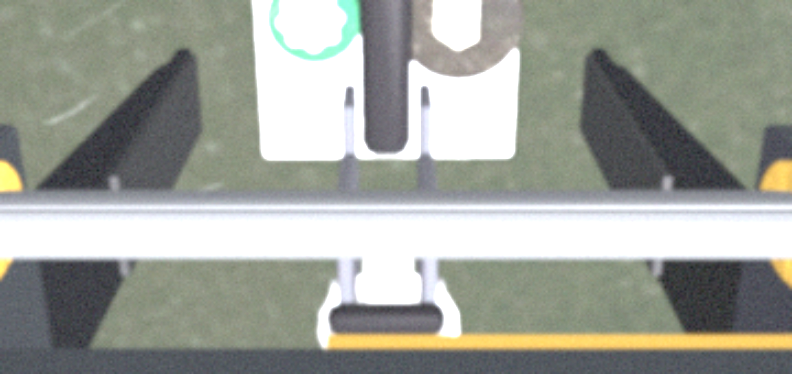

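The fingers closed on air. The crops put the real fingertips near z 87, about 34 mm above the reported TCP, so they shut just above the handle. I'll open, go deeper allowing for that offset, and check in the pictures.

>>> {"op": "arm_command", "data": {"deltas": [[[0,0,0,0,0],[0,0,0,0,0],[0,0,0,0,0],[0,0,0,0,0],[0,0,0,0,0],[0,0,0,0,0],[0,0,0,0,0],[0,0,0,0,0],[0,0,0,0,0],[0,0,0,0,0]]]}}

```text
t: 5.7
eef_pos: [509.0, 201.4, 51.9]
tcp_rot: [3.14, 0.004, 2.835]
ft_force: [-1.0, 0.5, 0.4]
opening: 0.65
```

>>> {"op": "arm_command", "data": {"deltas": [[[0.3,0,0,-0.12,0],[0.3,0,0,-0.12,0],[0.3,0,0,0,0],[0.3,0,0,0,0]]]}}

```text
t: 6.03
eef_pos: [509.5, 201.5, 27.9]
tcp_rot: [3.139, 0.006, 2.835]
ft_force: [-0.2, -0.4, -0.2]
opening: 0.7
```

```bash
python3 snap.py 4 wrist scene side
python3 - <<'E'
import cv2
a=cv2.imread("pics/scene4.png");b=cv2.imread("pics/side4.png")
x=cv2.resize(a[170:260,175:275],None,fx=6,fy=6,interpolation=cv2.INTER_CUBIC)
cv2.imwrite("pics/c12.png",cv2.convertScaleAbs(x,alpha=1.7))
x=cv2.resize(b[165:240,220:310],None,fx=7,fy=7,interpolation=cv2.INTER_CUBIC);cv2.imwrite("pics/c13.png",cv2.convertScaleAbs(x,alpha=1.7))
E
```

```text
6.0333 [509.47802012 201.53667155  27.93788662] [3.13881185 0.00576337 2.8353757 ] -1.007120536056382 0.6999695465089241 [-0.17588522 -0.41743254 -0.22179056]
```

View pics/c12.png

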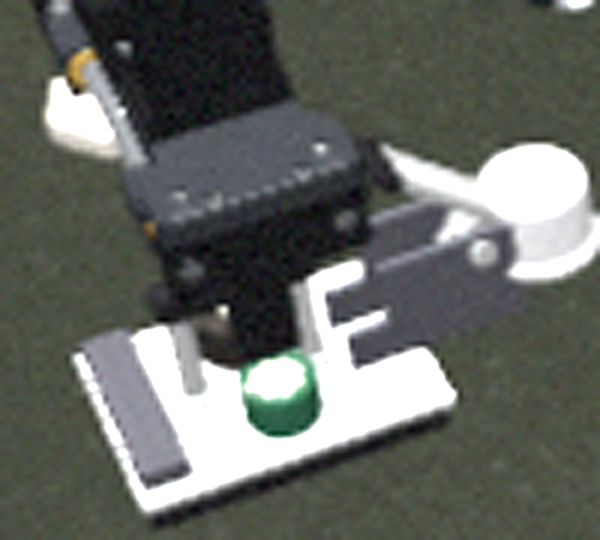

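View pics/c13.png

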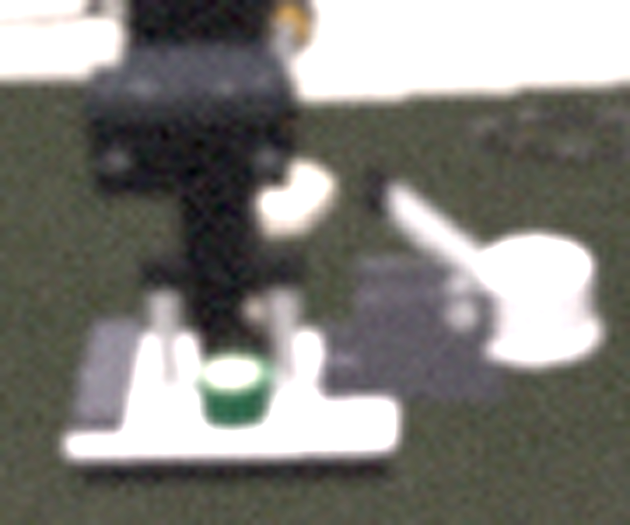

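>>> {"op": "arm_command", "data": {"deltas": [[[0.3,0,0,-0.05,0],[1,0,0,0,0],[1,0,0,0,0],[1,0,0,0,0],[1,0,0,0,0],[1,0,0,0,0],[1,0,0,0,0],[1,0,0,0,0],[1,0,0,0,0],[1,0,0,0,0],[1,0,0,0,0],[1,0,0,0,0]]]}}

```text
t: 7.18
eef_pos: [510.3, 201.7, 24.6]
tcp_rot: [3.137, 0.008, 2.836]
ft_force: [0.2, 0.4, 0.8]
opening: 0.144
```

>>> {"op": "arm_command", "data": {"deltas": [[[1,0,0,0,0],[1,0,0,0,0],[1,0,0,0,0]]]}}

```text
t: 7.43
eef_pos: [510.3, 201.7, 24.6]
tcp_rot: [3.137, 0.008, 2.836]
ft_force: [0.5, -0.1, -0.3]
opening: 0.141
```

>>> {"op": "arm_command", "data": {"deltas": [[[1,0,0,0.1,0],[1,0,0,0.15,0],[1,0,0,0.2,0],[1,0,0,0.2,0],[1,0,0,0.15,0],[1,0,0,0.05,0],[1,0,0,0,0],[1,0,0,0,0]]]}}

```text
t: 8.1
eef_pos: [506.9, 201.1, 113.3]
tcp_rot: [3.141, 0.002, 2.835]
ft_force: [-0.2, -0.6, -5.9]
opening: 0.142
```

```bash
python3 snap.py 5 wrist scene side
```

```text
8.1 [506.93390047 201.10409579 113.25740078] [3.14079878e+00 1.94879712e-03 2.83520560e+00] -1.0073446116625588 0.14177822084794772 [-0.21621545 -0.61370589 -5.87861713]
```

View pics/scene5.png

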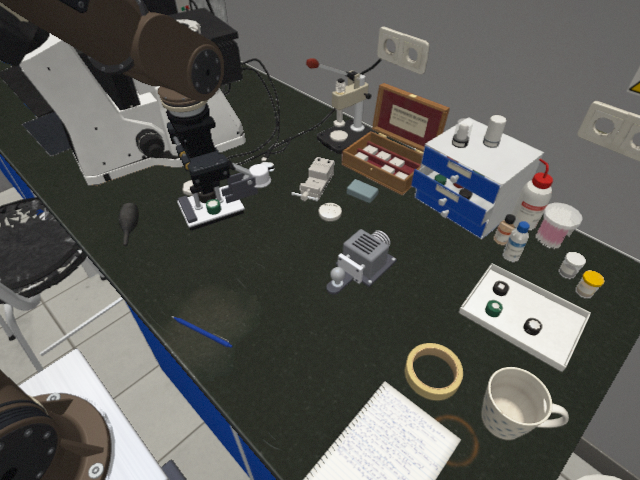

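View pics/side5.png

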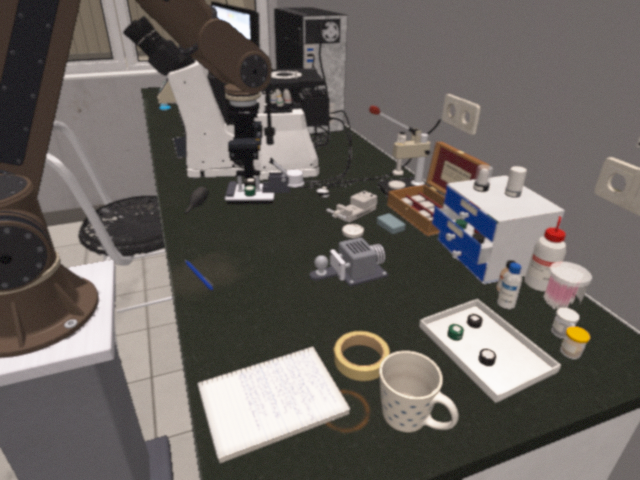

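>>> {"op": "arm_command", "data": {"deltas": [[[1,-0.03,-0.15,0,0.04],[1,-0.04,-0.3,0,0.06],[1,-0.04,-0.3,0,0.06],[1,-0.04,-0.3,0,0.06],[1,-0.04,-0.3,0,0.06],[1,-0.04,-0.3,0,0.06],[1,-0.03,-0.3,0,0.05],[1,0,-0.3,0,0.02],[1,0,-0.15,0,0],[1,0,-0.05,0,0],[1,0,0,0,0],[1,0,0,0,0]]]}}

```text
t: 9.25
eef_pos: [474.5, -53.1, 103.4]
tcp_rot: [3.141, -0.013, -3.108]
ft_force: [-0.1, 0.4, -4.4]
opening: 0.147
```

>>> {"op": "arm_command", "data": {"deltas": [[[1,0.03,-0.2,0.04,0],[1,0,-0.2,0.02,0],[1,0,-0.05,0,0],[1,0,0,0,0],[1,0,0,0,0],[1,0,0,0,0]]]}}

```text
t: 9.75
eef_pos: [477.2, -93.1, 108.0]
tcp_rot: [3.138, -0.017, -3.103]
ft_force: [-0.1, -0.0, -4.9]
opening: 0.145
```

```bash
python3 snap.py 6 wrist scene side
python3 - <<'E'
import cv2
a=cv2.imread("pics/scene6.png");b=cv2.imread("pics/side6.png")
x=cv2.resize(a[200:300,270:400],None,fx=6,fy=6,interpolation=cv2.INTER_CUBIC)
cv2.imwrite("pics/c14.png",x)
x=cv2.resize(b[190:290,250:390],None,fx=5.5,fy=5.5,interpolation=cv2.INTER_CUBIC);cv2.imwrite("pics/c15.png",x)
E
```

```text
9.75 [477.18983438 -93.07887292 107.98681661] [ 3.13840531 -0.01682301 -3.10251346] -1.9335099669503657 0.1448579690693953 [-7.01344180e-02 -1.11460565e-03 -4.88133443e+00]
```

View pics/c14.png

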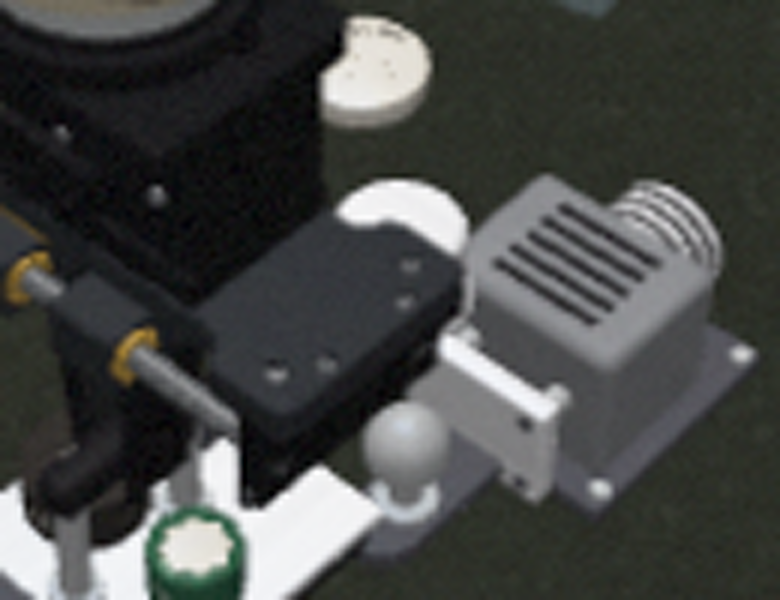

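View pics/c15.png

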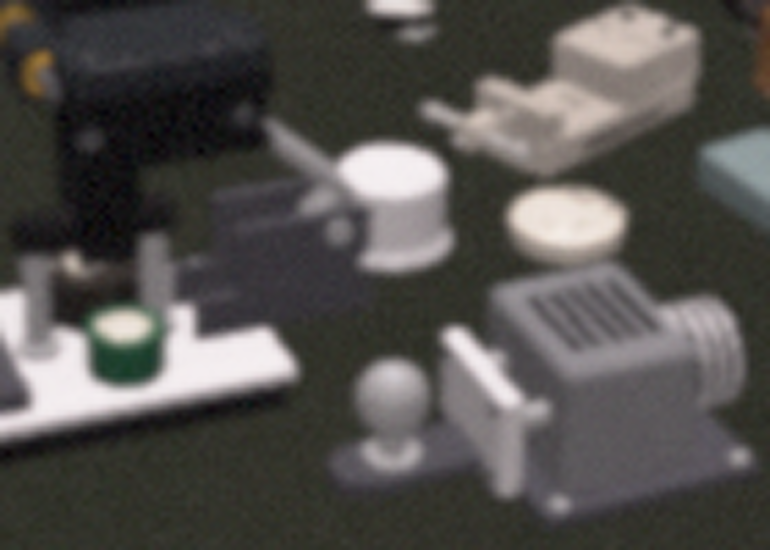

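View pics/wrist6.png

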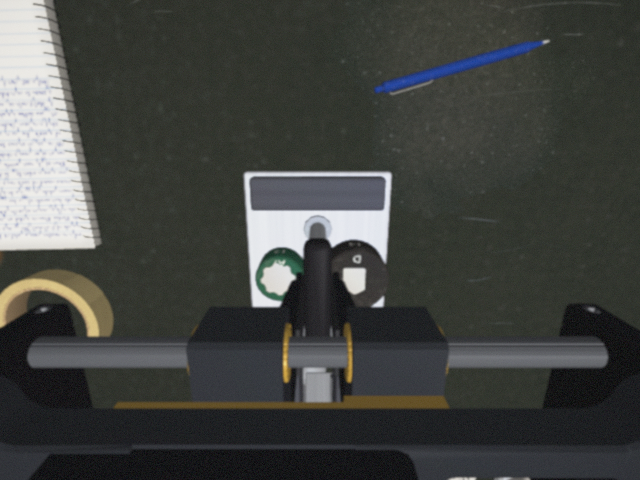

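Run:
```python
from h import *;import pickle
np.set_printoptions(precision=1,suppress=True)
s,d=pickle.load(open("p6.pkl","rb"));S,D=d["scene"],d["side"]
a=lambda p:pix(p,(270,200),6);b=lambda p:pix(p,(250,190),5.5)
for n,p,q,z in [("cup",a((402,227)),b((391,172)),155.4),("ball",a((408,442)),b((392,392)),50)]:
    print(n,*tri((S,D),(p,q)),atz(S,p,z),atz(D,q,z))
# ball refine via Hough-ish
y=s["tcp_rot"][2]-np.pi
print("pred cup",s["eef_pos"][:2]+114*np.array([np.cos(y),np.sin(y)]),y+2*np.pi)
```

```text
cup [593.2 -89.1 152.7] [np.float64(1.6375124595778279), np.float64(1.6375124595777333)] [589.3 -91.5 155.4] [593.4 -91.9 155.4]
ball [591.8 -96.4  55.8] [np.float64(1.6497478762283813), np.float64(1.6497478762284337)] [593.4 -93.9  50. ] [596.8 -87.   50. ]
pred cup [591.1 -88.6] 0.03907919063041021
```

>>> {"op": "arm_command", "data": {"deltas": [[[1,0,-0.06,-0.1,0],[1,0,0,-0.12,0],[1,0,0,-0.1,0],[1,0,0,-0.05,0],[1,0,0,0,0],[1,0,0,0,0]]]}}

```text
t: 10.4
eef_pos: [477.2, -99.3, 67.6]
tcp_rot: [3.139, -0.016, -3.1]
ft_force: [0.6, -0.3, -4.6]
opening: 0.147
```

```bash
python3 snap.py 7 scene side
python3 - <<'E'
import cv2
a=cv2.imread("pics/scene7.png");b=cv2.imread("pics/side7.png")
x=cv2.resize(a[215:300,290:400],None,fx=7,fy=7,interpolation=cv2.INTER_CUBIC)
cv2.imwrite("pics/c16.png",x)
x=cv2.resize(b[200:290,250:370],None,fx=6.5,fy=6.5,interpolation=cv2.INTER_CUBIC);cv2.imwrite("pics/c17.png",x)
E
```

```text
10.4 [477.2327567  -99.26385325  67.57070987] [ 3.13877506 -0.01627304 -3.09993572] -1.9468008997114516 0.14711066983504364 [ 0.62521333 -0.34108927 -4.6417052 ]
```

View pics/c16.png

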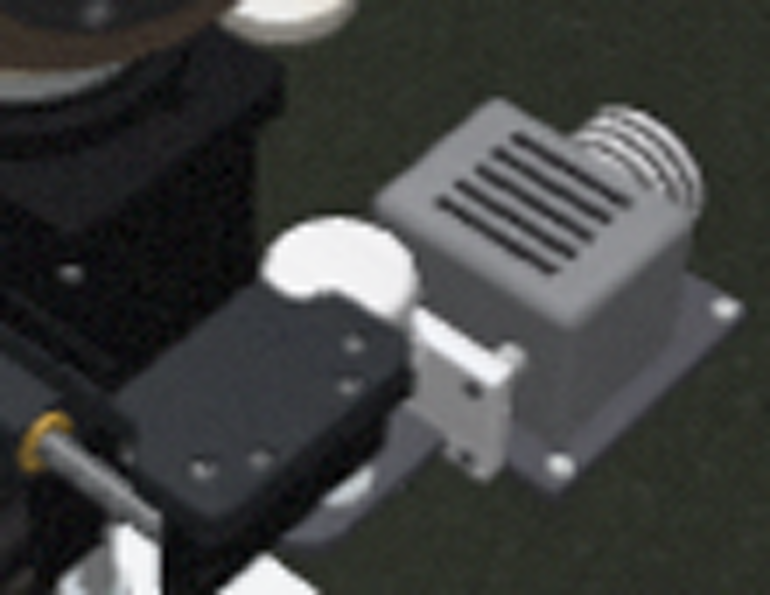

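View pics/c17.png

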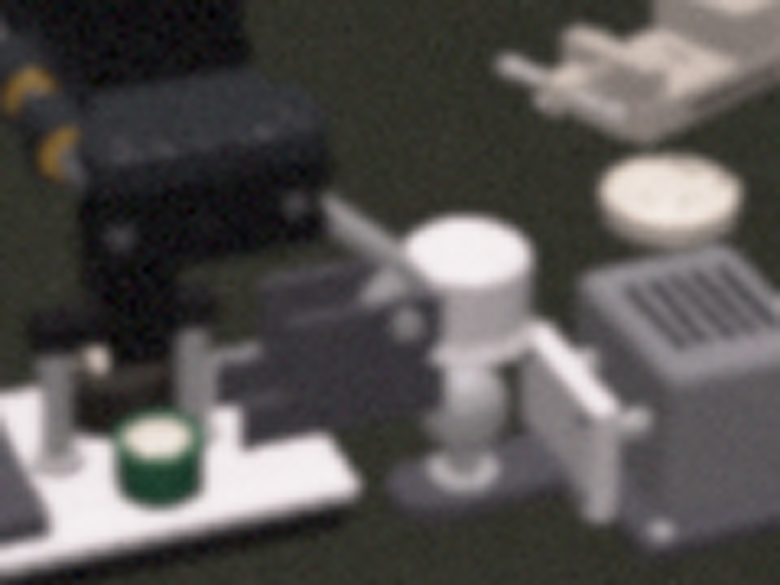

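Run:
```python
from h import *;import pickle
np.set_printoptions(precision=1,suppress=True)
s,d=pickle.load(open("p7.pkl","rb"));S,D=d["scene"],d["side"]
a=lambda p:pix(p,(270,200),6);b=lambda p:pix(p,(250,190),5.5)
e=lambda p:pix(p,(290,215),7);f=lambda p:pix(p,(250,200),6.5)
for n,p,q,z in [("cup",e((338,266)),f((468,251)),115),("ball",a((407,445)),b((392,395)),50)]:
    print(n,*tri((S,D),(p,q)),atz(S,p,z),atz(D,q,z))
y=s["tcp_rot"][2]+np.pi
print("pred cup",s["eef_pos"][:2]+114*np.array([np.cos(y),np.sin(y)]),y)
# overlay: cup circle radius 20? hypothesised
for r in (19,20,21,22):
  for c,nm in((S,'S'),(D,'D')):
    P=np.array([proj(c,[591,-94.5+0,115]+r*np.array([np.cos(t),np.sin(t),0])) for t in np.linspace(0,6.28,60)]);print(nm,r,P.min(0),P.max(0))
print(e((262,215)),e((415,0)),f((405,213)),f((530,290)))
```

```text
cup [594.8 -92.1 111.5] [np.float64(1.3432333313894593), np.float64(1.3432333313892513)] [590.8 -94.7 115. ] [594.2 -96.2 115. ]
ball [591.8 -96.   54. ] [np.float64(1.767083462673043), np.float64(1.7670834626728942)] [592.2 -94.5  50. ] [596. -89.  50.]
pred cup [591.1 -94.5] 0.04165693289617245
S 19 [327.9 245.1] [347.8 260. ]
D 19 [311.  233.6] [328.7 242.7]
S 20 [327.3 244.8] [348.4 260.4]
D 20 [310.6 233.4] [329.2 242.9]
S 21 [326.8 244.4] [348.9 260.8]
D 21 [310.1 233.1] [329.7 243.2]
S 22 [326.3 244. ] [349.4 261.2]
D 22 [309.7 232.9] [330.1 243.4]
[327.  245.3] [348.9 214.6] [311.9 232.3] [331.1 244.2]
```

>>> {"op": "arm_command", "data": {"deltas": [[[1,-0.015,-0.03,-0.06,0],[1,0,0,-0.06,0],[1,0,0,-0.02,0],[1,0,0,0,0],[1,0,0,0,0]]]}}

```text
t: 10.92
eef_pos: [476.4, -103.0, 53.6]
tcp_rot: [3.14, -0.013, -3.1]
ft_force: [0.4, -0.1, -4.7]
opening: 0.146
```

```bash
python3 snap.py 8 scene side
python3 - <<'E'
import cv2,pickle,numpy as np
s,d=pickle.load(open("p8.pkl","rb"));s0,d0=pickle.load(open("p0.pkl","rb"))
def show(n,r,c,f,o):
    x=[cv2.resize(k[n]["frame"][r[0]:r[1],c[0]:c[1],::-1],None,fx=f,fy=f,interpolation=cv2.INTER_CUBIC) for k in (d0,d)]
    cv2.imwrite(o,np.vstack(x))
show("scene",(235,295),(310,370),9,"pics/c18.png")
x=[cv2.resize(k["scene"]["frame"][235:295,310:370,::-1],None,fx=6.5,fy=6.5,interpolation=cv2.INTER_CUBIC) for k in (d0,d)]
cv2.imwrite("pics/c18.png",np.hstack(x))
x=[cv2.resize(k["side"]["frame"][220:280,290:350,::-1],None,fx=6.5,fy=6.5,interpolation=cv2.INTER_CUBIC) for k in (d0,d)]
cv2.imwrite("pics/c19.png",np.hstack(x))
E
```

```text
10.9167 [ 476.39874334 -102.99022978   53.59443981] [ 3.13998856 -0.01335178 -3.10003282] -1.9539428069477576 0.14556784155885563 [ 0.44648304 -0.06467651 -4.67246632]
```

View pics/c18.png

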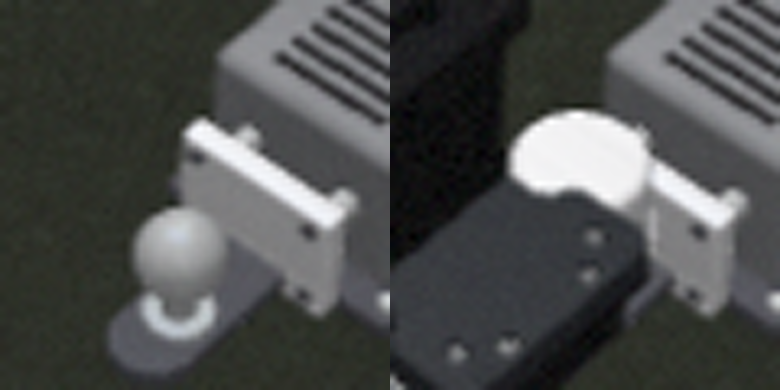

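View pics/c19.png

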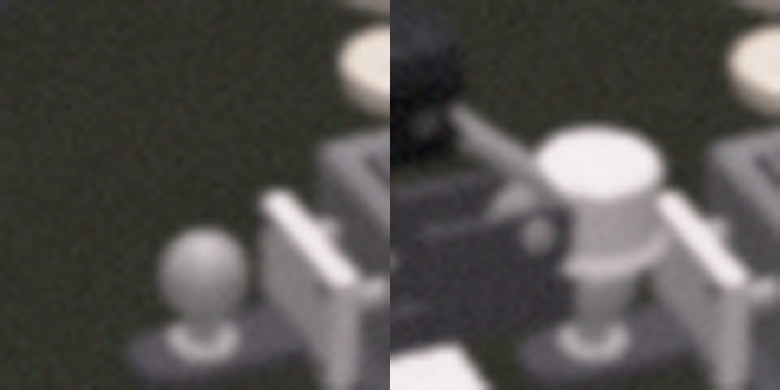

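Run:
```python
from h import *;import pickle
from scipy.optimize import least_squares as L
s,d=pickle.load(open("p8.pkl","rb"));S,D=d["scene"],d["side"]
a=lambda p:pix(p,(310,235),6.5);b=lambda p:pix(p,(290,220),6.5)
bs,bd=a((180.5,256)),b((203,272)); 
B=np.array([592,-95,50.]); es,ed=bs-proj(S,B),bd-proj(D,B); print("ball resid px",es,ed)
cs,cd=a((189.5,159)),b((210,164))
z=72+29
f=lambda v:np.r_[proj(S,[*v[:2],z])+es-cs, proj(D,[*v[:2],z])+ed-cd]
r=L(lambda v:f(v)[[0,2]],[592,-95]);print("cols only",r.x-B[:2])
g=lambda v:np.r_[proj(S,v)+es-cs, proj(D,v)+ed-cd]
r=L(g,[592,-95,z]);print("all",r.x-B,r.fun)
```

```text
ball resid px [-0.17352996  0.01480494] [ 0.66108958 -1.74863502]
cols only [2.03743738 0.03358959]
all [ 2.43009567  0.2630237  43.08895443] [-0.06024945  0.09722957  0.09529836 -0.08556869]
```

>>> {"op": "arm_command", "data": {"deltas": [[[1,-0.022,-0.003,-0.03,0],[1,0,0,-0.03,0],[1,0,0,-0.03,0],[1,0,0,0,0],[1,0,0,0,0]]]}}

```text
t: 11.43
eef_pos: [474.3, -103.3, 44.2]
tcp_rot: [3.14, -0.012, -3.1]
ft_force: [0.3, -0.6, -5.2]
opening: 0.143
```

>>> {"op": "arm_command", "data": {"deltas": [[[1,0,0,-0.03,0],[1,0,0,-0.03,0],[1,0,0,-0.02,0],[1,0,0,0,0],[1,0,0,0,0]]]}}

```text
t: 11.85
eef_pos: [475.1, -103.3, 35.5]
tcp_rot: [3.141, -0.011, -3.1]
ft_force: [0.8, 0.2, -3.8]
opening: 0.144
```

```bash
python3 snap.py 9 scene side wrist
python3 - <<'E'
import cv2
a=cv2.imread("pics/scene9.png");b=cv2.imread("pics/side9.png")
x=cv2.resize(a[215:315,250:370],None,fx=6.5,fy=6,interpolation=cv2.INTER_CUBIC)
cv2.imwrite("pics/c20.png",x)
x=cv2.resize(b[200:290,240:360],None,fx=6.5,fy=6.5,interpolation=cv2.INTER_CUBIC);cv2.imwrite("pics/c21.png",x)
E
```

```text
11.85 [ 475.08996425 -103.33069803   35.53092715] [ 3.14085465 -0.01060899 -3.09951537] -1.9559793229589666 0.14430893122237312 [ 0.8220537   0.15802687 -3.76548505]
```

View pics/c20.png

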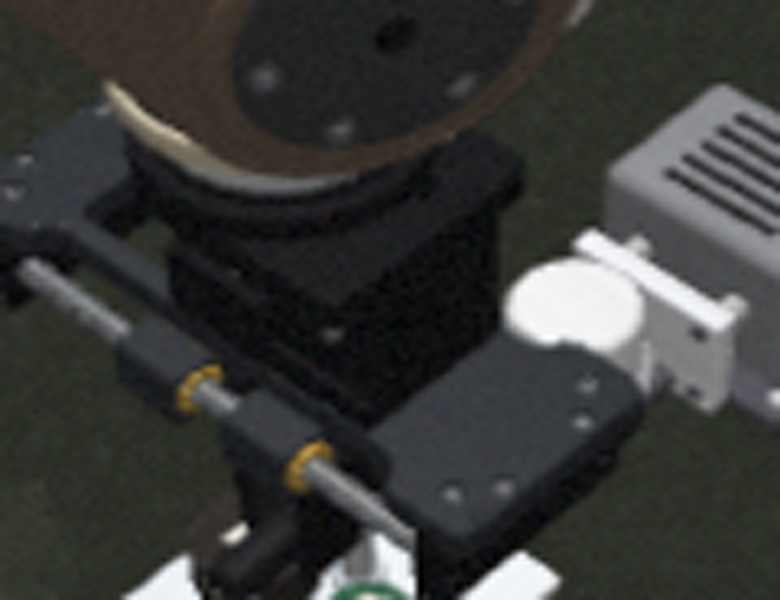

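View pics/c21.png

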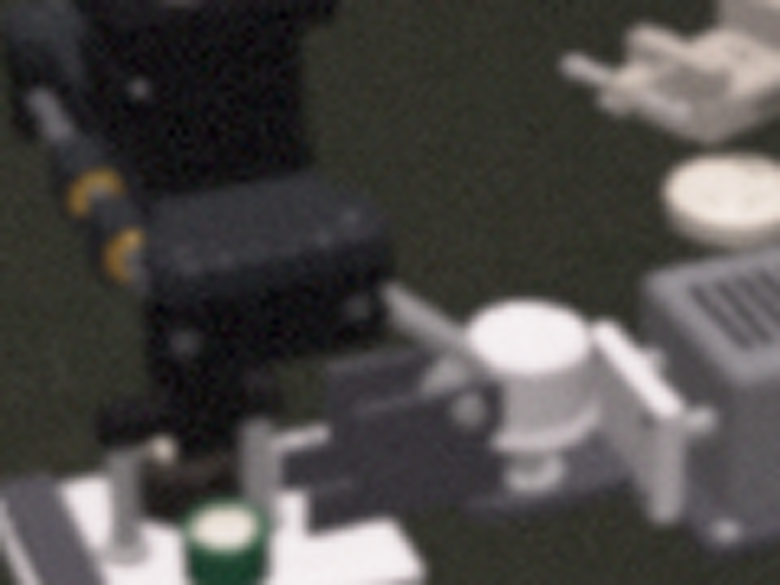

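>>> {"op": "arm_command", "data": {"deltas": [[[1,0,0,-0.025,0],[1,0,0,-0.025,0],[1,0,0,0,0],[1,0,0,0,0]]]}}

```text
t: 12.33
eef_pos: [475.7, -103.3, 30.6]
tcp_rot: [3.141, -0.009, -3.099]
ft_force: [0.3, 1.8, -3.5]
opening: 0.146
```

>>> {"op": "arm_command", "data": {"deltas": [[[1,0,0,-0.02,0],[1,0,0,-0.02,0],[1,0,0,0,0],[1,0,0,0,0]]]}}

```text
t: 12.67
eef_pos: [475.9, -103.1, 26.2]
tcp_rot: [3.141, -0.008, -3.098]
ft_force: [1.9, 2.9, -3.5]
opening: 0.145
```

>>> {"op": "arm_command", "data": {"deltas": [[[1,0.005,0.01,-0.02,0],[1,0,0,-0.01,0],[1,0,0,0,0],[1,0,0,0,0]]]}}

```text
t: 13.0
eef_pos: [476.2, -102.6, 25.2]
tcp_rot: [-3.141, -0.008, -3.099]
ft_force: [1.4, 0.6, -6.0]
opening: 0.148
```

```bash
python3 snap.py 10 scene side wrist
python3 - <<'E'
import cv2
a=cv2.imread("pics/scene10.png");b=cv2.imread("pics/side10.png")
x=cv2.resize(a[235:335,220:350],None,fx=6,fy=6,interpolation=cv2.INTER_CUBIC)
cv2.imwrite("pics/c22.png",x)
x=cv2.resize(b[220:310,220:350],None,fx=6,fy=6,interpolation=cv2.INTER_CUBIC);cv2.imwrite("pics/c23.png",x)
E
```

```text
13.0 [ 476.23367035 -102.61941345   25.21286296] [-3.14060313 -0.00796875 -3.09861776] -1.9531160017074904 0.14849107151425736 [ 1.36563307  0.62465214 -5.96711637]
```

View pics/c22.png

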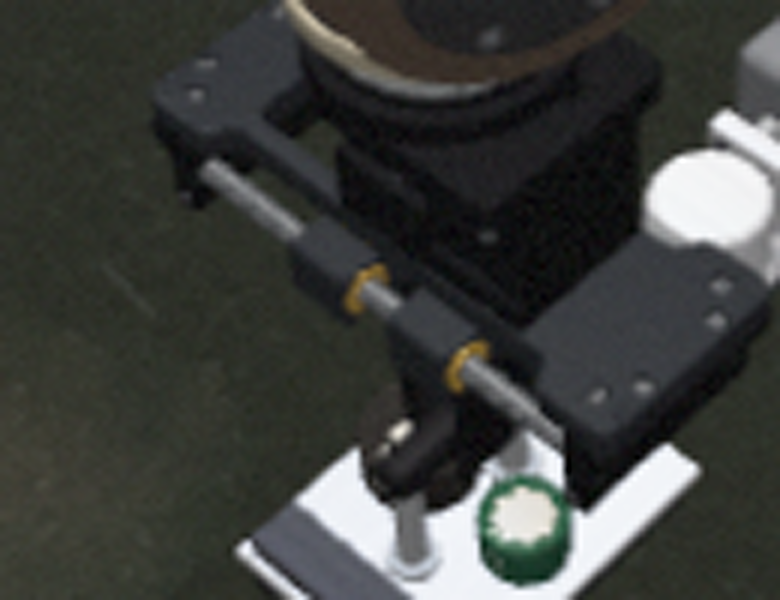

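View pics/c23.png

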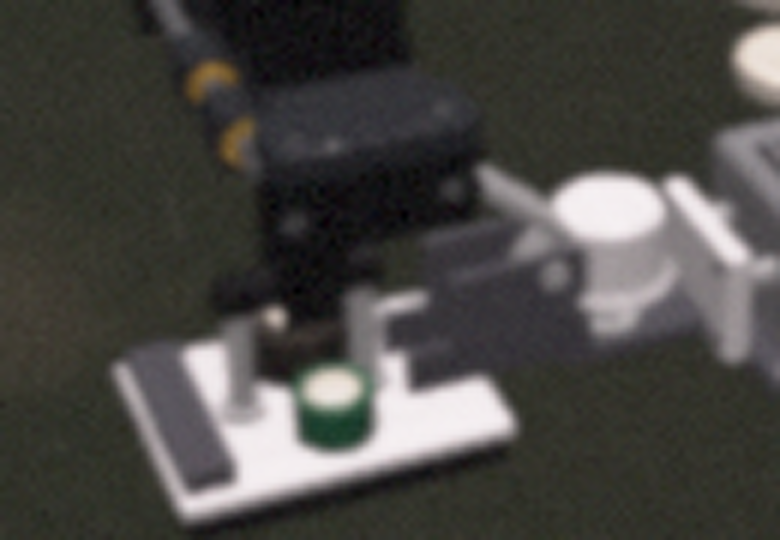

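>>> {"op": "arm_command", "data": {"deltas": [[[1,0,0,-0.015,0],[1,0,0,-0.01,0],[1,0,0,0,0],[1,0,0,0,0]]]}}

```text
t: 13.48
eef_pos: [476.4, -102.5, 24.9]
tcp_rot: [-3.14, -0.007, -3.098]
ft_force: [0.9, 1.2, -5.3]
opening: 0.147
```

>>> {"op": "arm_command", "data": {"deltas": [[[1,0,0,-0.04,0],[1,0,0,0,0],[1,0,0,0,0]]]}}

```text
t: 13.73
eef_pos: [477.4, -102.6, 22.5]
tcp_rot: [-3.139, -0.004, -3.099]
ft_force: [1.1, 2.2, -5.2]
opening: 0.146
```

```bash
python3 snap.py 11 scene side wrist
python3 - <<'E'
import cv2
a=cv2.imread("pics/scene11.png");b=cv2.imread("pics/side11.png")
x=cv2.resize(a[270:340,230:340],None,fx=7,fy=7,interpolation=cv2.INTER_CUBIC)
cv2.imwrite("pics/c24.png",cv2.convertScaleAbs(x,alpha=1.8))
x=cv2.resize(b[230:310,230:350],None,fx=6.5,fy=6.5,interpolation=cv2.INTER_CUBIC);cv2.imwrite("pics/c25.png",cv2.convertScaleAbs(x,alpha=1.8))
E
```

```text
13.7333 [ 477.41137807 -102.57665964   22.53464625] [-3.13929106 -0.00408218 -3.09853817] -1.9527252615987662 0.14603000151872303 [ 1.07273755  2.16016828 -5.2402563 ]
```

View pics/c24.png

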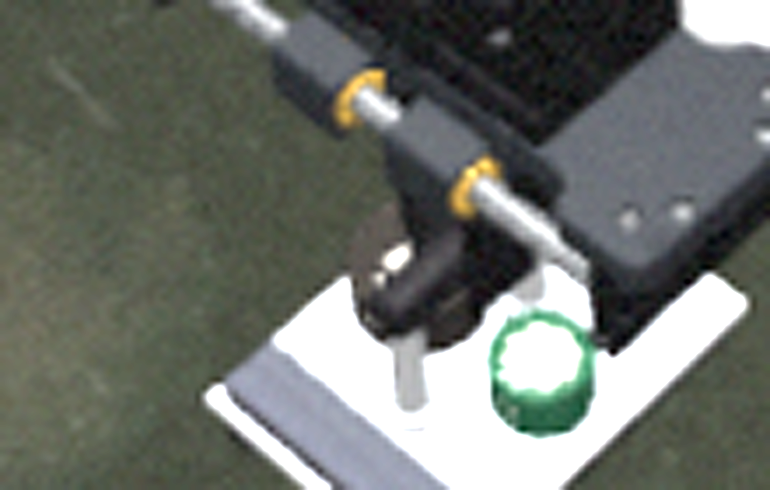

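View pics/c25.png

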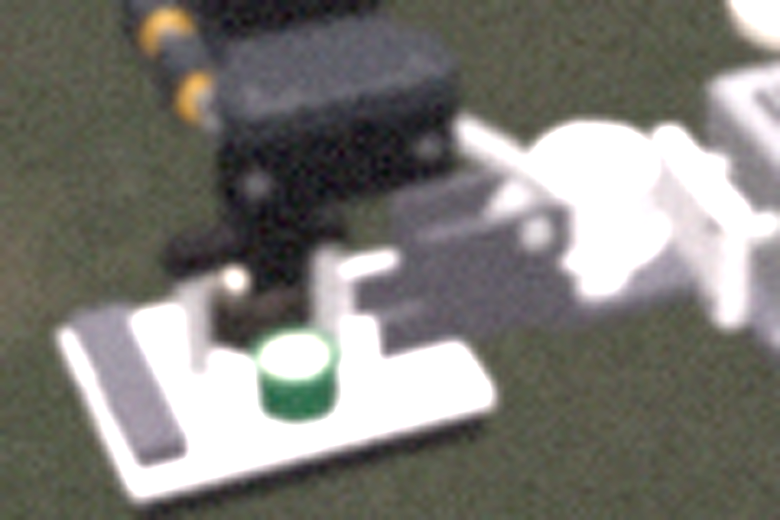

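View pics/wrist11.png

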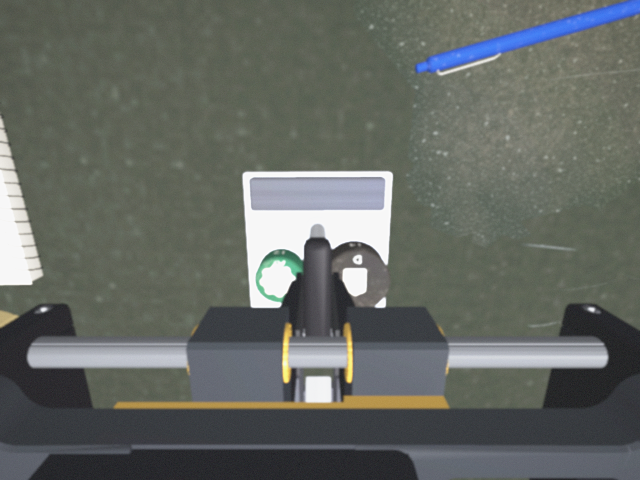

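```bash
cat > trk.py <<'E'
# triangulate cup top relative to ball with ellipse read-offs
from h import *;import pickle
from scipy.optimize import least_squares as L
a=lambda p:pix(p,(310,235),6.5);b=lambda p:pix(p,(290,220),6.5)
def rel(S,D,cs,cd,ref=(180.5,256,203,272)):
    B=np.array([592,-95,50.]);es=a(ref[:2])-proj(S,B);ed=b(ref[2:])-proj(D,B)
    r=L(lambda v:np.r_[proj(S,v)+es-cs,proj(D,v)+ed-cd],[592,-95,72]);return r.x-B,r.fun
E
python3 - <<'E'
import cv2,pickle,numpy as np
s,d=pickle.load(open("p11.pkl","rb"))
x=[cv2.resize(d["scene"]["frame"][235:295,310:370,::-1],None,fx=6.5,fy=6.5,interpolation=cv2.INTER_CUBIC),cv2.resize(d["side"]["frame"][220:280,290:350,::-1],None,fx=6.5,fy=6.5,interpolation=cv2.INTER_CUBIC)]
cv2.imwrite("pics/c26.png",np.hstack(x))
E
```

```text
(no output)
```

View pics/c26.png

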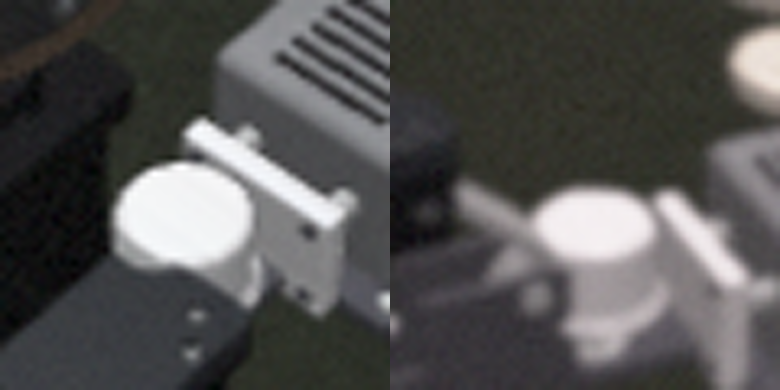

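Run:
```python
from trk import *
s,d=pickle.load(open("p11.pkl","rb"))
print(rel(d["scene"],d["side"],a((183.5,214)),b((205.5,223))))
s,d=pickle.load(open("p8.pkl","rb"))
print(rel(d["scene"],d["side"],a((189.5,159)),b((210,164))))
```

```text
(array([ 0.60875451, -0.05581345, 19.80310613]), array([ 0.02488272, -0.04000123, -0.03928357,  0.03467629]))
(array([ 2.43009566,  0.26302369, 43.08895446]), array([-0.06024945,  0.09722956,  0.09529835, -0.0855687 ]))
```

Run:
```python
import cv2,pickle,numpy as np
s,d=pickle.load(open("p11.pkl","rb"))
x=[cv2.resize(d["scene"]["frame"][275:365,235:340,::-1],None,fx=7,fy=6.5,interpolation=cv2.INTER_CUBIC)]
x=cv2.resize(d["scene"]["frame"][275:360,235:340,::-1],None,fx=7,fy=7,interpolation=cv2.INTER_CUBIC);cv2.imwrite("pics/c27.png",cv2.convertScaleAbs(x,alpha=1.2,beta=30))
x=cv2.resize(d["side"]["frame"][260:315,230:315,::-1],None,fx=9,fy=9,interpolation=cv2.INTER_CUBIC);cv2.imwrite("pics/c28.png",cv2.convertScaleAbs(x,alpha=1.2,beta=30))
```

```text
(no output)
```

View pics/c27.png

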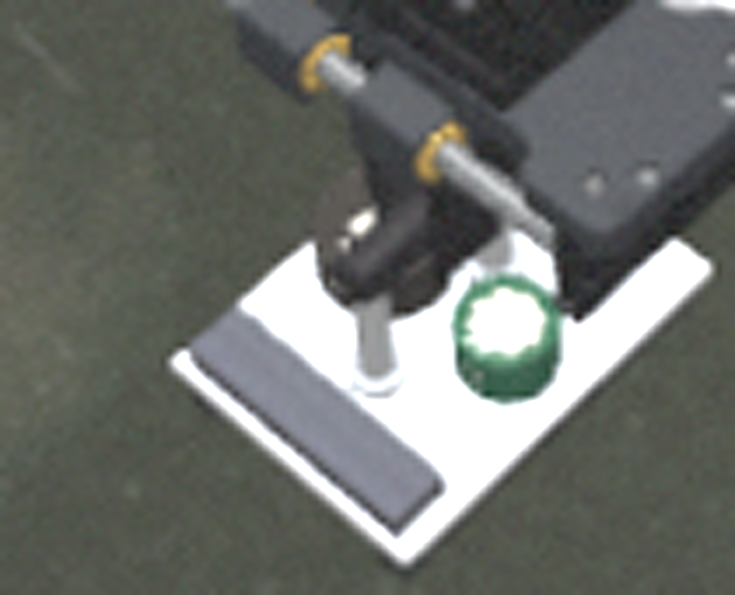

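View pics/c28.png

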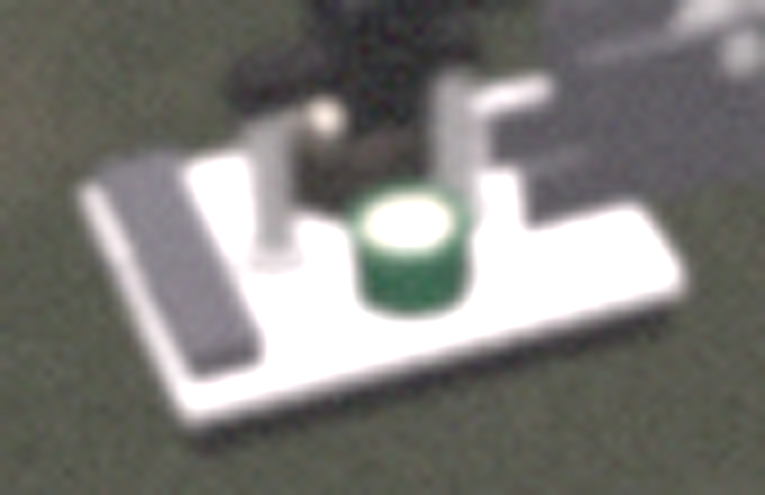

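Run:
```python
from h import *;import pickle
np.set_printoptions(precision=1,suppress=True)
s,d=pickle.load(open("p11.pkl","rb"));S,D=d["scene"],d["side"]
e=lambda p:pix(p,(235,275),7);f=lambda p:pix(p,(230,260),9)
for n,p,q in [("RR",(405,560),(185,415)),("FR",(712,268),(685,285)),("RL",(172,362),(80,190)),("spec",(507,328),(412,225))]: print(n,*tri((S,D),(e(p),f(q))))
a=lambda p:pix(p,(180,180),7);b=lambda p:pix(p,(220,180),8)
for n,p,q in [("RR",(137,523),(75,398)),("FR",(493,392),(457,370)),("spec",(288,372),(268,302))]: print("p0",n,*tri((S,D),(a(p),b(q))))
```

```text
RR [ 418.1 -148.9   19.6] [np.float64(0.8507491090581295), np.float64(0.8507491090580476)]
FR [ 539.8 -143.1   19.6] [np.float64(1.4364797865530095), np.float64(1.4364797865529053)]
RL [412.3 -62.9  24.4] [np.float64(1.1107233661589502), np.float64(1.1107233661588618)]
spec [ 477.4 -127.1   41.4] [np.float64(2.3161674467277695), np.float64(2.3161674467279427)]
p0 RR [437.  172.2  22.2] [np.float64(0.5658949182577531), np.float64(0.5658949182576951)]
p0 FR [553.7 136.7  26.1] [np.float64(4.725143800649187), np.float64(4.7251438006491435)]
p0 spec [501.9 174.2  43.6] [np.float64(2.6854526718639797), np.float64(2.685452671863915)]
```

>>> {"op": "arm_command", "data": {"deltas": [[[1,0,0,-0.03,0],[1,0,0,0,0],[1,0,0,0,0]]]}}

```text
t: 14.13
eef_pos: [478.2, -102.6, 20.9]
tcp_rot: [-3.139, -0.002, -3.099]
ft_force: [-0.3, 1.7, -5.8]
opening: 0.15
```

>>> {"op": "arm_command", "data": {"deltas": [[[1,-0.01,0,-0.03,0],[1,0,0,0,0],[1,0,0,0,0]]]}}

```text
t: 14.38
eef_pos: [478.5, -102.6, 19.3]
tcp_rot: [-3.138, 0.001, -3.099]
ft_force: [1.0, 0.6, -5.9]
opening: 0.146
```

```bash
python3 snap.py 12 scene side wrist
python3 - <<'E'
import cv2,pickle,numpy as np
s,d=pickle.load(open("p12.pkl","rb"))
x=cv2.resize(d["scene"]["frame"][235:295,310:370,::-1],None,fx=6.5,fy=6.5,interpolation=cv2.INTER_CUBIC),cv2.resize(d["side"]["frame"][220:280,290:350,::-1],None,fx=6.5,fy=6.5,interpolation=cv2.INTER_CUBIC)
cv2.imwrite("pics/c29.png",np.hstack(x))
x=cv2.resize(d["scene"]["frame"][275:360,235:340,::-1],None,fx=7,fy=7,interpolation=cv2.INTER_CUBIC);cv2.imwrite("pics/c30.png",cv2.convertScaleAbs(x,alpha=1.2,beta=30))
x=cv2.resize(d["side"]["frame"][225:315,230:330,::-1],None,fx=6.5,fy=6.5,interpolation=cv2.INTER_CUBIC);cv2.imwrite("pics/c31.png",cv2.convertScaleAbs(x,alpha=1.2,beta=30))
E
```

```text
14.3833 [ 478.48268943 -102.61416473   19.34281035] [-3.13800157e+00  1.25058248e-03 -3.09895218e+00] -1.9533113066018237 0.14613743007949426 [ 1.04060387  0.5770406  -5.91375176]
```

View pics/c29.png

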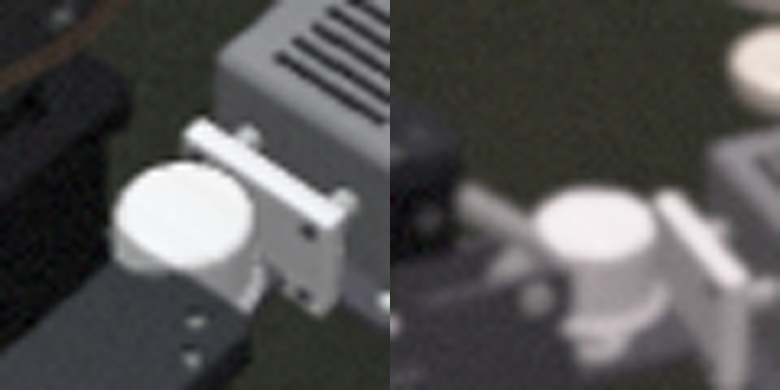

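View pics/c30.png

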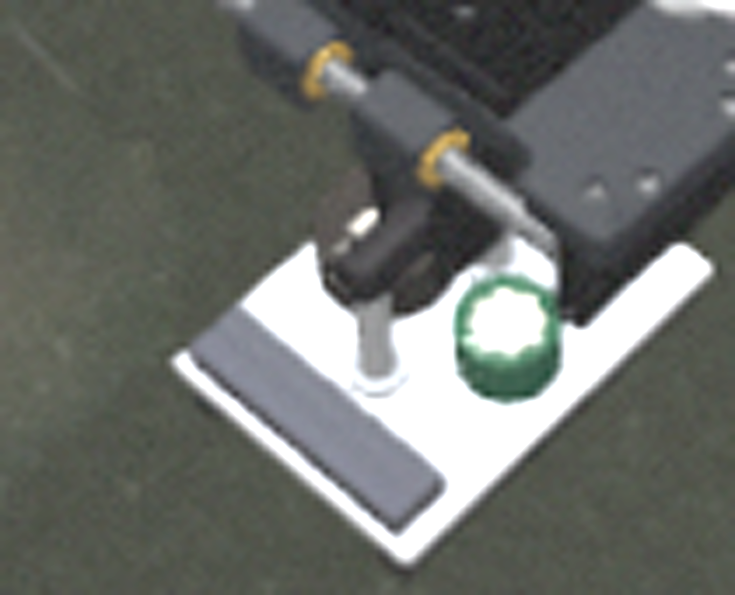

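View pics/c31.png

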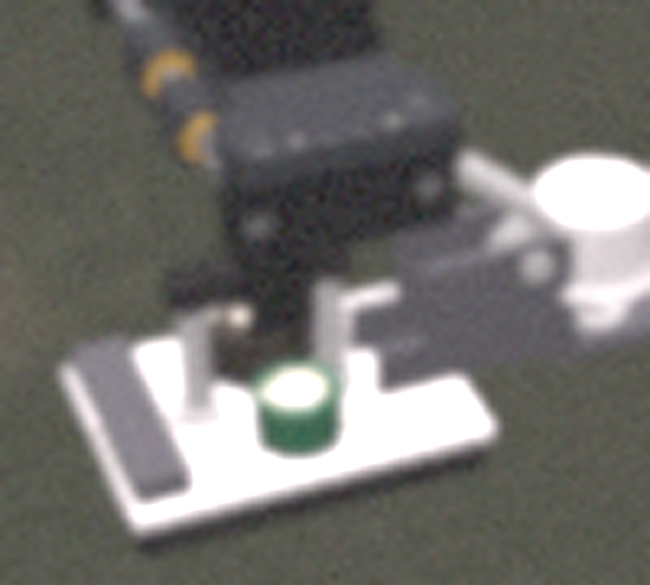

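The sled's pixels did not change between the last two pictures, so it stands on the worktop with the cup over the ball. I'm releasing it now.

>>> {"op": "arm_command", "data": {"deltas": [[[0.5,0,0,0,0],[0.5,0,0,0,0],[0.5,0,0,0,0],[0.5,0,0,0,0],[0.5,0,0,0,0],[0.5,0,0,0,0],[0.5,0,0,0,0],[0.5,0,0,0,0]]]}}

```text
t: 15.2
eef_pos: [478.6, -103.4, 18.9]
tcp_rot: [-3.138, 0.001, -3.1]
ft_force: [0.1, 0.3, 0.7]
opening: 0.495
```

>>> {"op": "arm_command", "data": {"deltas": [[[0.5,0,0,0.1,0],[0.5,0,0,0.2,0],[0.5,0,0,0.3,0],[0.5,0,0,0.3,0],[0.5,0,0,0.3,0],[1,0,0,0.2,0],[1,0,0,0,0],[1,0,0,0,0],[1,0,0,0,0],[1,0,0,0,0]]]}}

```text
t: 16.03
eef_pos: [476.0, -102.4, 169.3]
tcp_rot: [-3.138, 0.0, -3.1]
ft_force: [-0.2, -0.8, -0.6]
opening: 0.208
```

```bash
python3 snap.py 13 scene side wrist
python3 - <<'E'
import cv2,pickle,numpy as np
s,d=pickle.load(open("p13.pkl","rb"))
x=cv2.resize(d["scene"]["frame"][235:350,240:370,::-1],None,fx=5,fy=5,interpolation=cv2.INTER_CUBIC);cv2.imwrite("pics/c32.png",x)
x=cv2.resize(d["side"]["frame"][220:310,230:360,::-1],None,fx=6,fy=6,interpolation=cv2.INTER_CUBIC);cv2.imwrite("pics/c33.png",x)
E
```

```text
16.0333 [ 475.95375118 -102.39012721  169.34350473] [-3.13817766e+00  1.05109220e-04 -3.10023764e+00] -1.9555096402681982 0.2078595901886121 [-0.15649526 -0.79154669 -0.57870377]
```

View pics/c32.png

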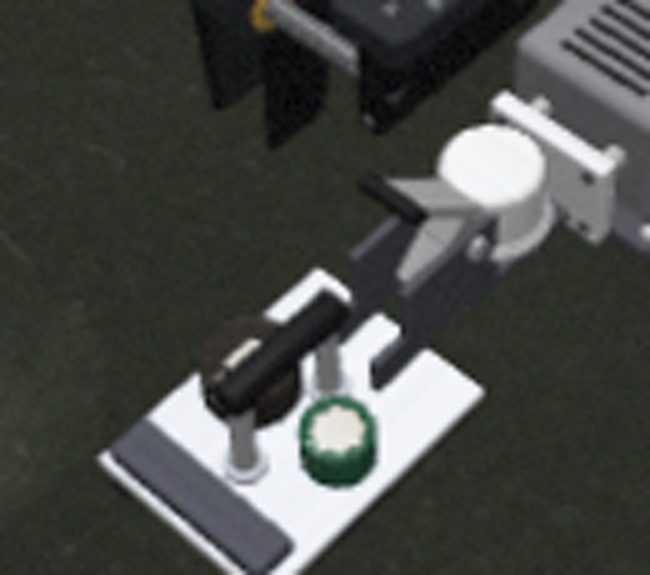

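View pics/c33.png

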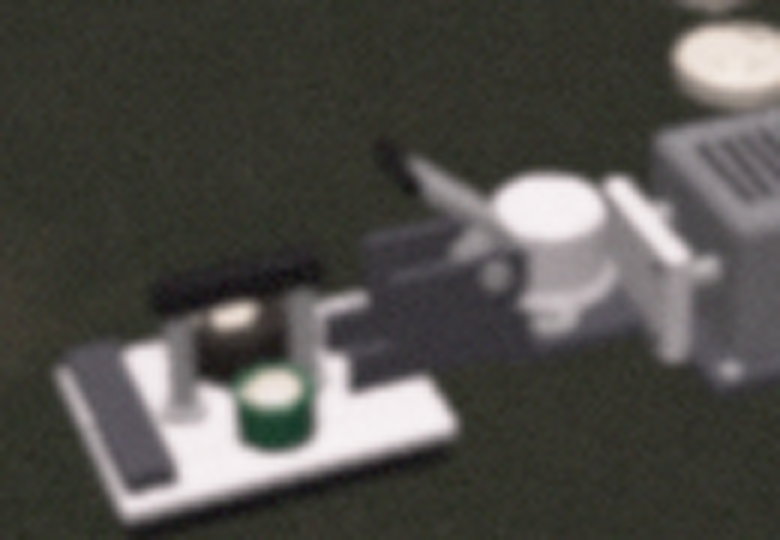

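View pics/wrist13.png

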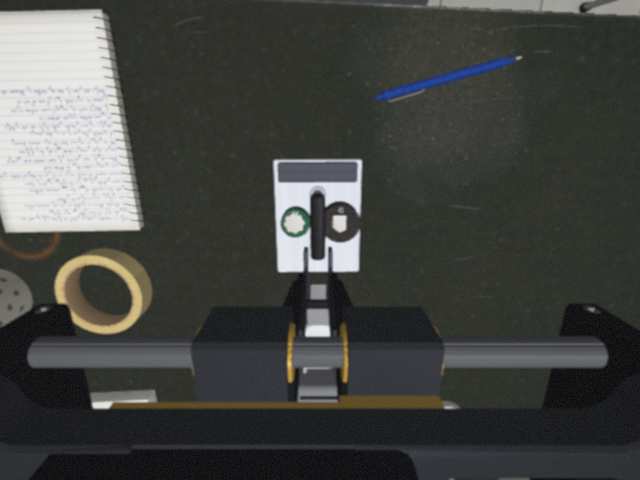

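Run:
```python
from trk import *
np.set_printoptions(precision=2,suppress=True)
s,d=pickle.load(open("p13.pkl","rb"));S,D=d["scene"],d["side"]
e=lambda p:pix(p,(240,235),5);f=lambda p:pix(p,(230,220),6)
print(rel(S,D,e((491.5,167)),f((549.5,208))))
for n,p,q in [("hr",(220,395),(155,290)),("hf",(338,310),(318,262)),("pad",(392,198),(395,165)),("spec",(338,428),(275,388)),("cup",(491.5,167),(549.5,208))]: print(n,*tri((S,D),(e(p),f(q))))
W=wristcam(d["wrist"],s)
r=atz(W,(318,192),77);g=atz(W,(317.5,260),77);u=(g-r)/np.linalg.norm(g-r)
print(r,g,np.linalg.norm(g-r),np.arctan2(u[1],u[0]),(r+g)/2+4*u)
c=(r+g)/2+4*u
for k in(62,37,115):print(k,c+k*u)
```

```text
(array([ 0.21, -0.75, 19.29]), array([ 0.05, -0.07, -0.07,  0.06]))
hr [ 443.39 -102.74   76.34] [np.float64(1.7798959711658242), np.float64(1.779895971165849)]
hf [ 500.79 -104.87   75.3 ] [np.float64(2.718394789866011), np.float64(2.718394789866032)]
pad [ 532.69 -100.36  107.2 ] [np.float64(1.211581183487745), np.float64(1.2115811834875634)]
spec [ 478.62 -125.79   41.54] [np.float64(1.5337794251375088), np.float64(1.5337794251374295)]
cup [591.71 -97.03  73.29] [np.float64(2.1002141203795417), np.float64(2.1002141203794293)]
[ 440.8  -103.46   77.  ] [ 503.73 -101.22   77.  ] 62.9742706783998 0.03554150509953953 [ 476.26 -102.2    77.  ]
62 [538.22 -99.99  77.  ]
37 [ 513.24 -100.88   77.  ]
115 [591.19 -98.11  77.  ]
```

>>> {"op": "arm_command", "data": {"deltas": [[[1,0.2,0.01,0,0],[1,0.25,0.01,0,0],[1,0.15,0.0,-0.2,0],[1,0,0,-0.25,0],[1,0,0,-0.2,0],[1,0,0,0,0],[1,0,0,0,0]]]}}

```text
t: 16.77
eef_pos: [537.5, -99.9, 97.4]
tcp_rot: [-3.141, -0.007, -3.101]
ft_force: [-0.3, -0.5, 0.3]
opening: 0.002
```

```bash
cat > v.py <<'E'
import cv2,pickle,numpy as np,sys
s,d=pickle.load(open(f"p{sys.argv[1]}.pkl","rb"))
x=cv2.resize(d["scene"]["frame"][215:295,270:370,::-1],None,fx=4.5,fy=7,interpolation=cv2.INTER_CUBIC)
x=cv2.resize(d["scene"]["frame"][225:310,275:365,::-1],(430,406),interpolation=cv2.INTER_CUBIC)
y=cv2.resize(d["side"]["frame"][205:285,255:330,::-1],(369,394),interpolation=cv2.INTER_CUBIC)
o=np.zeros((406,800,3),np.uint8);o[:,:430]=x;o[:394,431:]=y
cv2.imwrite(f"pics/v{sys.argv[1]}.png",cv2.convertScaleAbs(o,alpha=1.6))
E
python3 snap.py 14 scene side wrist; python3 v.py 14
```

```text
16.7667 [537.46998373 -99.88425736  97.44557561] [-3.14084208 -0.00710223 -3.10074111] -1.9116167966511493 0.0022982626160859506 [-0.33749991 -0.5339678   0.26168359]
```

View pics/v14.png

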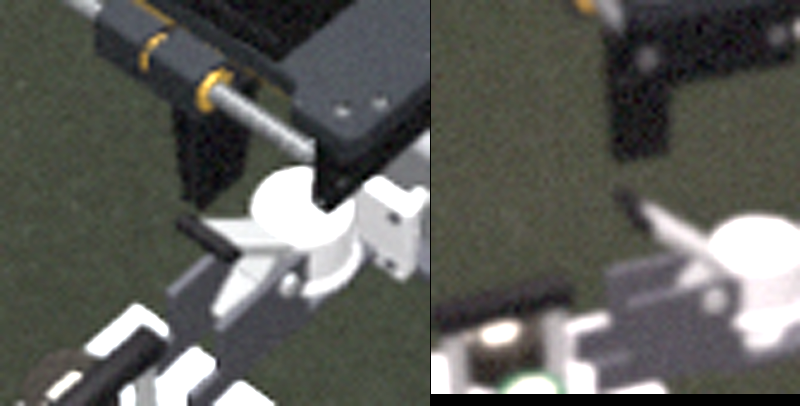

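View pics/wrist14.png

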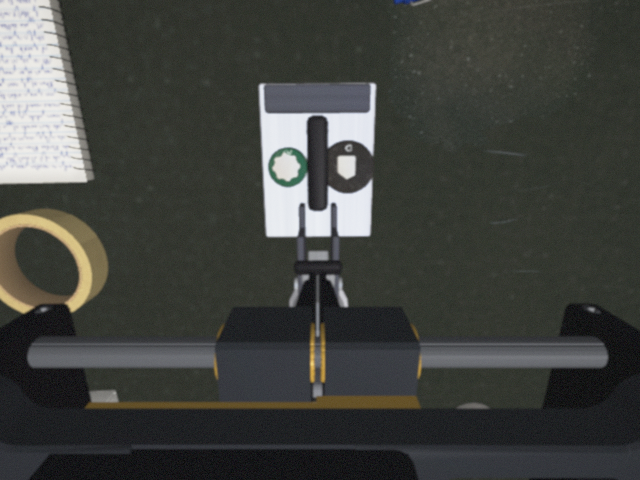

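>>> {"op": "arm_command", "data": {"deltas": [[[1,0,0,-0.12,0],[1,0,0,-0.08,0],[1,0,0,0,0],[1,0,0,0,0]]]}}

```text
t: 17.25
eef_pos: [539.5, -100.8, 82.5]
tcp_rot: [-3.138, 0.002, -3.101]
ft_force: [-0.4, -0.1, 0.3]
opening: 0.003
```

>>> {"op": "arm_command", "data": {"deltas": [[[1,-0.02,0,-0.05,0],[1,-0.03,0,-0.04,0],[1,0,0,0,0],[1,0,0,0,0]]]}}

```text
t: 17.58
eef_pos: [534.5, -101.1, 74.7]
tcp_rot: [-3.137, 0.004, -3.101]
ft_force: [0.1, 0.3, -0.1]
opening: 0.009
```

```bash
python3 snap.py 15 scene side; python3 v.py 15
```

```text
17.5833 [ 534.51212901 -101.10469565   74.66748565] [-3.13661562  0.00414559 -3.10102835] -1.9144009036305067 0.008831268923779334 [ 0.14393161  0.3345397  -0.10579871]
```

View pics/v15.png

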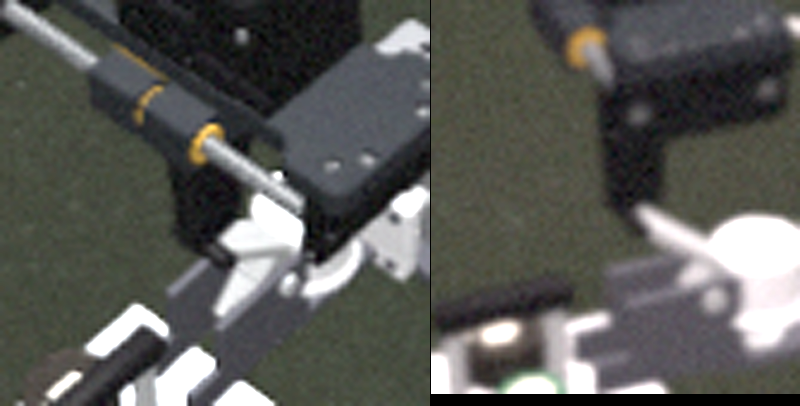

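>>> {"op": "arm_command", "data": {"deltas": [[[1,-0.02,0,-0.06,0],[1,-0.03,0,-0.06,0],[1,-0.03,0,-0.06,0],[1,0,0,0,0],[1,0,0,0,0]]]}}

```text
t: 18.1
eef_pos: [524.4, -101.1, 57.1]
tcp_rot: [-3.137, 0.001, -3.1]
ft_force: [0.8, 1.0, 0.4]
opening: 0.005
```

```bash
python3 snap.py 16 scene side; python3 v.py 16
```

```text
18.1 [ 524.39200697 -101.13689633   57.05165666] [-3.13667827e+00  9.52003347e-04 -3.10041576e+00] -1.9186899952087133 0.005115682714560182 [0.75408505 1.04296606 0.40263404]
```

View pics/v16.png

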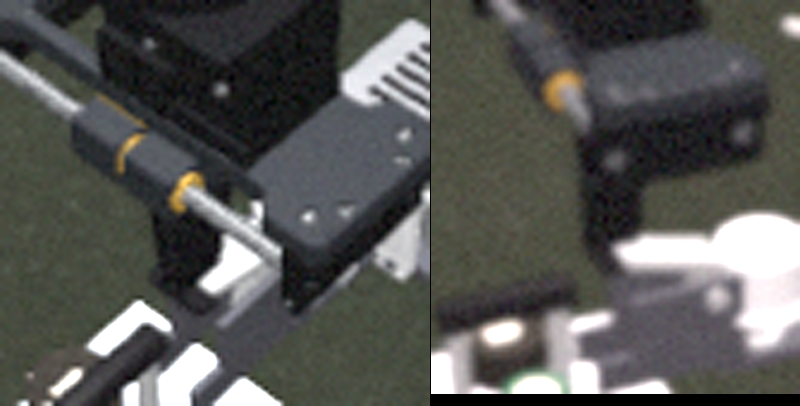

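>>> {"op": "arm_command", "data": {"deltas": [[[1,-0.02,0,-0.06,0],[1,-0.02,0,-0.05,0],[1,-0.01,0,-0.03,0],[1,0,0,0,0],[1,0,0,0,0]]]}}

```text
t: 18.62
eef_pos: [519.7, -101.2, 42.0]
tcp_rot: [-3.136, 0.002, -3.1]
ft_force: [-0.6, -0.4, 1.9]
opening: 0.004
```

```bash
python3 snap.py 17 scene side; python3 v.py 17
```

```text
18.6167 [ 519.72179153 -101.23732917   41.99936986] [-3.13617294e+00  2.17993656e-03 -3.10005686e+00] -1.9214214370452287 0.003682297852603383 [-0.55104846 -0.36391732  1.91298141]
```

View pics/v17.png

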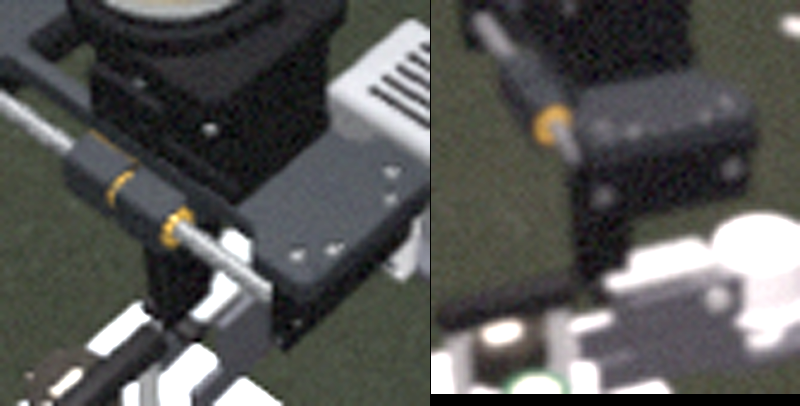

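Nearly down. I'll press in small steps until the stop shows in the force.

>>> {"op": "arm_command", "data": {"deltas": [[[1,0,0,-0.03,0],[1,0,0,0,0],[1,0,0,0,0]]]}}

```text
t: 18.97
eef_pos: [520.1, -101.4, 41.7]
tcp_rot: [-3.135, 0.004, -3.1]
ft_force: [-0.7, -0.0, 1.6]
opening: 0.001
```

>>> {"op": "arm_command", "data": {"deltas": [[[1,0,0,-0.03,0],[1,0,0,0,0],[1,0,0,0,0]]]}}

```text
t: 19.22
eef_pos: [520.3, -101.5, 41.9]
tcp_rot: [-3.134, 0.006, -3.099]
ft_force: [-0.6, 0.1, 0.8]
opening: 0.005
```

>>> {"op": "arm_command", "data": {"deltas": [[[1,-0.01,0,-0.08,0],[1,0,0,0,0],[1,0,0,0,0]]]}}

```text
t: 19.47
eef_pos: [521.0, -101.9, 42.1]
tcp_rot: [-3.131, 0.014, -3.099]
ft_force: [-0.3, 1.5, -0.3]
opening: 0.005
```

```bash
python3 snap.py 18 scene side; python3 v.py 18
```

```text
19.4667 [ 520.96029854 -101.92394291   42.06298251] [-3.13109432  0.01360231 -3.0988514 ] -1.9214749541458596 0.005310303624680073 [-0.31473165  1.51132936 -0.25642132]
```

View pics/v18.png

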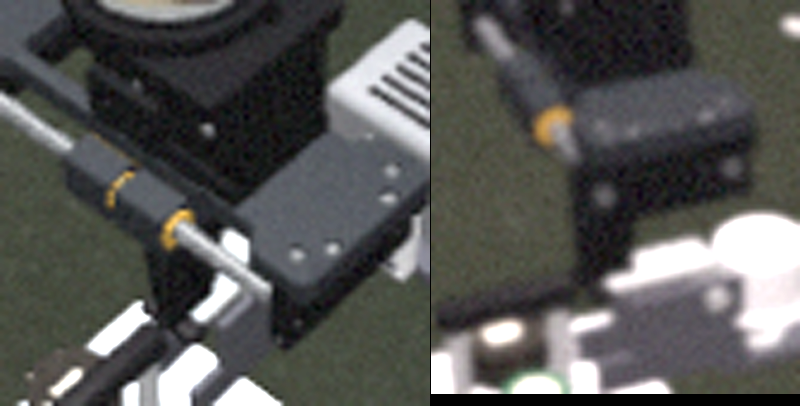

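```bash
python3 -c "
import pickle
for k in (6,8,11,12,16,17,18):
    s,d=pickle.load(open(f'p{k}.pkl','rb'));print(k,s['joints'].round(3),s['tau'].round(1),s['moment'].round(2),s['eef_pos'].round(1))"
```

```text
6 [-0.327  0.402  1.962 -0.004  0.794 -1.934] [ -0.6 -50.8 -20.6  -0.1   0.1  -0. ] [ 0.02 -0.02  0.04] [477.2 -93.1 108. ]
8 [-0.346  0.49   2.011 -0.006  0.654 -1.954] [ -0.  -53.2 -16.6  -0.1   0.1  -0. ] [ 0.07 -0.04  0.02] [ 476.4 -103.    53.6]
11 [-0.345  0.542  2.039 -0.007  0.564 -1.953] [ -0.8 -55.4 -14.5  -0.1   0.2   0.1] [ 0.29 -0.14  0.14] [ 477.4 -102.6   22.5]
12 [-0.345  0.548  2.042 -0.005  0.549 -1.953] [ -0.8 -55.4 -14.1  -0.1   0.2   0.1] [ 0.31 -0.16  0.19] [ 478.5 -102.6   19.3]
16 [-0.312  0.528  1.908 -0.007  0.703 -1.919] [ -0.  -55.1 -16.9  -0.1   0.1  -0. ] [ 0.02  0.03 -0.01] [ 524.4 -101.1   57.1]
17 [-0.315  0.547  1.931 -0.007  0.66  -1.921] [  0.2 -54.6 -16.2   0.   -0.1  -0. ] [-0.05  0.06  0.03] [ 519.7 -101.2   42. ]
18 [-0.315  0.544  1.937 -0.008  0.644 -1.921] [ -0.4 -55.8 -17.1  -0.1  -0.   -0. ] [ 0.09  0.02 -0.02] [ 521.  -101.9   42.1]
```

>>> {"op": "arm_command", "data": {"deltas": [[[1,-0.01,0,-0.04,0],[1,0,0,-0.04,0],[1,0,0,-0.04,0]]]}}

```text
t: 19.82
eef_pos: [521.4, -102.6, 38.4]
tcp_rot: [-3.128, 0.02, -3.098]
ft_force: [-21.9, 6.2, 76.9]
opening: 0.003
```

The force spiked to 77 N, so the lever is at its stop (still under the limits). Retracting now.

>>> {"op": "arm_command", "data": {"deltas": [[[1,0,0,0.05,0],[1,0,0,0.1,0],[1,0,0,0.3,0],[1,0,0,0.35,0],[1,0,0,0.35,0],[1,-0.3,0,0.2,0],[1,-0.35,0,0,0],[1,-0.2,0,0,0],[1,0,0,0,0],[1,0,0,0,0]]]}}

```text
t: 20.65
eef_pos: [434.6, -102.3, 181.4]
tcp_rot: [-3.126, 0.025, -3.097]
ft_force: [0.2, -0.1, 0.1]
opening: 0.004
```

```bash
python3 snap.py 19 scene side wrist
python3 - <<'E'
import cv2,pickle,numpy as np
s,d=pickle.load(open("p19.pkl","rb"))
x=cv2.resize(d["scene"]["frame"][235:350,240:370,::-1],None,fx=5,fy=5,interpolation=cv2.INTER_CUBIC);cv2.imwrite("pics/c34.png",x)
x=cv2.resize(d["side"]["frame"][220:310,230:360,::-1],None,fx=6,fy=6,interpolation=cv2.INTER_CUBIC);cv2.imwrite("pics/c35.png",x)
E
```

```text
20.65 [ 434.58169023 -102.33590464  181.36500792] [-3.12588469  0.02505396 -3.09695171] -1.9886022606491003 0.004122810220184747 [ 0.2425413  -0.05403126  0.1430981 ]
```

View pics/c34.png

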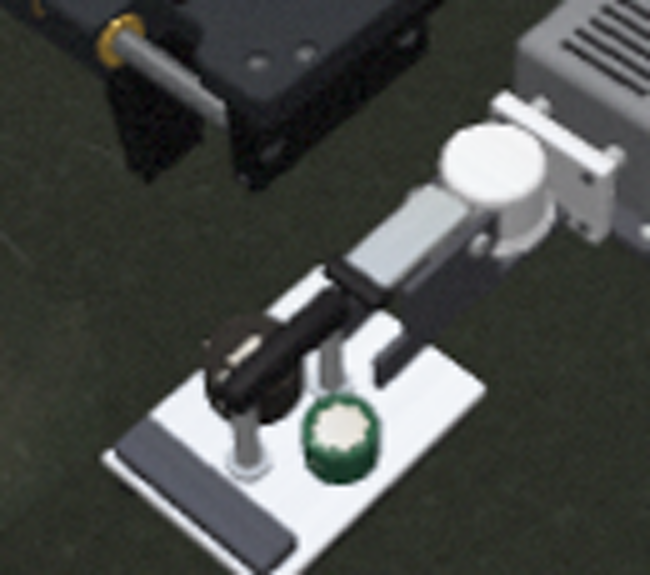

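View pics/c35.png

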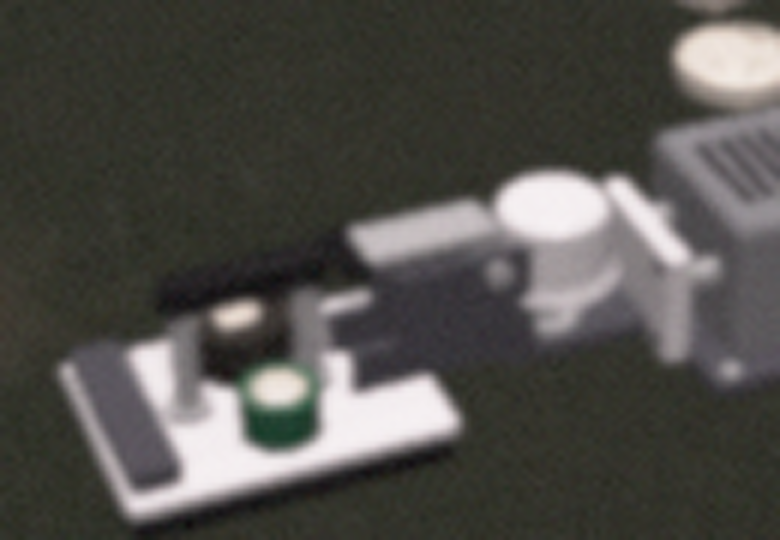

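View pics/wrist19.png

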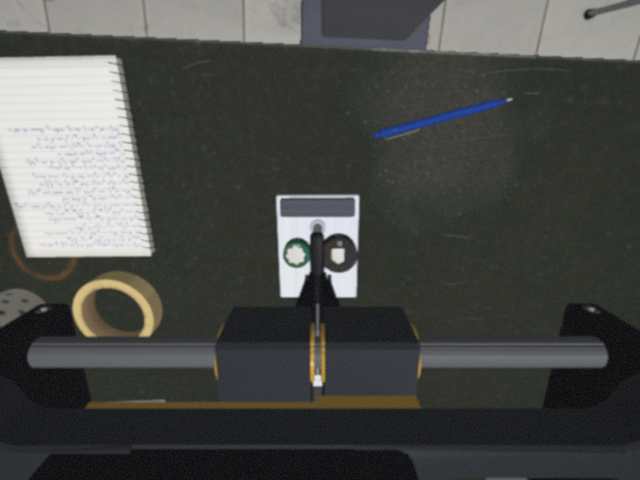

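```bash
python3 - <<'E'
from trk import *
np.set_printoptions(precision=1,suppress=True)
s,d=pickle.load(open("p19.pkl","rb"));S,D=d["scene"],d["side"]
B=np.array([592,-95,50.]);es=a((180.5,256))-proj(S,B);ed=b((203,272))-proj(D,B)
hc=np.array([476.3,-102.2]);u=np.array([np.cos(.0365),np.sin(.0365)]);n=np.array([-u[1],u[0]])
inv=lambda q,o,f:(q-np.array(o)+.5)*f-.5
for ang in(0.75,0.7,0.65,0.55,0):
    th=np.radians(118.5)+ang; X=53*np.cos(th)+87; Z=53*np.sin(th)+58
    r=[]
    for w in(-15,0,15):
        P=[*(hc+X*u+w*n),Z]; r+=[inv(proj(S,P)+es,(240,235),5),inv(proj(D,P)+ed,(230,220),6)]
    print(ang,X,Z,*r)
E
python3 - <<'E'
import cv2
x=cv2.imread("pics/scene19.png")[275:305,295:345];y=cv2.imread("pics/side19.png")[248:278,275:325]
import numpy as np
cv2.imwrite("pics/c36.png",cv2.convertScaleAbs(cv2.resize(np.hstack([x,y]),None,fx=8,fy=8,interpolation=cv2.INTER_CUBIC),alpha=2.2))
E
```

```text
0.75 36.74711929192185 74.84185205194686 [386.4 301.7] [359.9 267. ] [357.2 279.7] [345.8 244.7] [328.5 258. ] [332. 223.]
0.7 37.65166408174574 77.33240135366367 [388.  296.2] [362.2 260.5] [358.7 274.2] [348.  238.3] [330.  252.6] [334.2 216.7]
0.65 38.67955401124875 79.77462972011632 [389.9 290.6] [364.8 254.1] [360.5 268.6] [350.6 232. ] [331.7 247. ] [336.7 210.4]
0.55 41.094790654279414 84.48984248585799 [394.2 279. ] [370.9 241.5] [364.8 257.1] [356.6 219.5] [335.9 235.5] [342.7 198. ]
0 61.71058570624075 104.57730697108417 [432.1 212.8] [425.4 181.1] [402.2 191.3] [410.4 159.7] [372.8 170.2] [395.7 138.9]
```

View pics/c36.png

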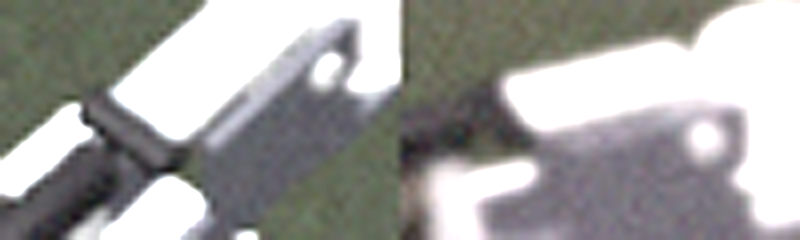

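Run:
```python
import pickle,numpy as np
a=pickle.load(open("p0.pkl","rb"))[1]["scene"]["frame"].astype(int);b=pickle.load(open("p19.pkl","rb"))[1]["scene"]["frame"].astype(int)
for n,(r,c) in dict(tape=(slice(335,405),slice(395,470)),block=(slice(198,224),slice(315,345))).items(): print(n,np.abs(a-b)[r,c].mean())
from cell import env
print(env.state()["ft_force"]); print(env.job_done())
```

```text
tape 1.9638730158730158
block 2.1132478632478633
[ 0.16328529 -0.16036915 -1.29486387]
the job is handed in; nothing more can be done
None
```

The sled is hitched to the feed drive with the latch lever pressed fully down, and I handed the job in at about 20.7 s of the 64 s allowed. The hand-in reports no verdict, so this rests on my own checks.

**What I did**
- I lifted the sled by its handle and turned it to about 0.036 rad; the drive's own heading is about 0.037 rad.
- I lowered the cup over the ball, let go with the lever still up, then pressed the lever down along its arc with closed fingers and backed away.

**Last checks**
- **Cup on ball:** after release and before pressing the lever, the cup was within about 1 mm of the ball's axis. Its top triangulated to 73.3 mm, against 73.5 mm when the sled stood loose on the worktop. The handle was level. I did not triangulate it again after pressing, but in the last pictures the cup looked the same to within about 1 mm.
- **Lever:** its pad matches the position predicted for 0.75 rad in the scene camera. In the side camera it reads slightly lower than predicted, so it is at the stop.
- **Bystanders:** the tape roll and round block show only image noise between the first and last pictures.
- **Robot:** it stood clear with the fingertips well above the sled.

**What disagreed or went wrong**
- **First grasp:** it closed on air. The fingertips are about 34 mm above the reported TCP, so I allowed for that from then on.
- **Set-down:** the wrist force kept reading about -5 to -6 N, as if the sled were still hanging. I judged contact from the pictures, which had stopped changing, and the hand ended about 5 mm lower than its grasp height.
- **Lever press:** the reading stayed near zero in single steps, then jumped to 77 N at the stop. That is under the 120 N wrist limit and came from the fingertips, but it was harder than needed.

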